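# Stow the pry blades and close the test fixture

## Robot

A 6-joint arm with a two-finger parallel gripper is mounted at the origin on the work surface. World frame = base frame: x ahead of the robot, y to its left, z up, the work surface at z = 0. Lengths are in m, angles in rad, forces in N, time in s.
With the tool pointing down it reaches from about 0.375 to 0.75 m from the base axis. Payload 9 kg.
Tool frame: the origin (TCP) lies at the very end of the fingers, on their centre line; the grasp point (between the pads) lies 19 mm behind it; z points along the fingers, y is the line along which they close (so a half turn about z gives the same grasp; the last joint's range is limited). The gripper opens to 85 mm and grips with 20 to 120 N. Pads are 22 mm wide; open, the fingers measure 114 mm over their backs; the gripper's body (76 mm by 85 mm) begins 54 mm behind the grasp point. The pads swing forward as they close: fully open they stand 13 mm farther back than shut.
Start: joints at [-1.345, 0.104, 0.097, 1.564, 0, 1.353], TCP at [0.258, -0.542, 0.231] pointing down, gripper open.
Joint ranges: [-2.99, 2.99], [-0.84, 1.86], [-1.1, 1.16], [-1.84, 2.11], [-1.51, 1.56], [-3.14, 3.14]. Speed limits (rad/s): [2.22, 2.22, 2.57, 3.14, 3.14, 3.14].

## Interface

Orientations are given as a unit quaternion [x, y, z, w].
In Python, from station import arm gives the robot as it stands. The module is installed in compiled form; this text tells all that it offers.
- The arm moves only by the shell command python3 -m inch 'ROWS'. ROWS is JSON, a list of rows, each a list of 3 entries, a list of its own where there are three numbers: the shift along the tool's x, y, z as a fraction of full scale, then the turn, a rotation vector about the tool's x, y, z as a fraction of full scale, then the finger opening in mm, from 0 to 85.4. In form: [[[tx, ty, tz], [wx, wy, wz], grip], ...]. A call has exactly 8 rows; each row is the pose to reach, as a shift and turn from the pose commanded when the call began, along the tool's axes at that moment; what a row does not reach only later rows make up. Full scale, the value 1, is 120 mm for a shift and 30 degrees for a turn. A row lasts 1/12 s, in which the tool goes at most 41.7 mm and 7.16 degrees, less where a joint would pass 70% of its speed; a pose out of reach is approached as far as the arm can. A call with a number of a shift or a turn outside -1 to 1 is refused whole. A call with a gripper value outside its range is refused whole. The fingers move at their own pace and stop on an object; the grip force is fixed at half the most. Time passes only in rows, so rows that repeat a pose let the fingers close, or fill a call up. It gives the time, the measured TCP pose, the force, the opening and the grip force at its end, in the units of the state.
- arm.get_obs(): the state, without advancing time (a new reading comes with each control period).
- arm.capture(name): name is "side" or "top"; returns a dict with "image" (420x560x3 uint8, red, green, blue), "range_z" (420x560 float32, m along the optical axis (not along the pixel's ray), 0 where there is no reading), "camera_matrix" (3x3 intrinsics, pixels), "rvec" (rotation vector, rad) and "tvec" (3), from world to camera coordinates, as OpenCV has them. Camera axes: x right, y down, z forward; pixel columns grow to the right and rows downward; lengths in m; the calibration is good to about 2 mm. A picture is of the moment at which its call begins.
- arm.close_job(): hands the job in; it is judged then, once.
The state is a dict: "time": time; "qpos": joint angles; "joint_velocities": joint speeds; "effort": joint torques, N m; "ee_pos": TCP position; "eef_rot": TCP orientation; "force": force on the tool from outside, world axes, zero at the start; "ft_torque": the same for the moment, N m; "width": finger opening in m; "grip_force": force on a finger pad.
Only numpy, scipy, OpenCV 4.12 (cv2) and the standard library are available. Lean on these libraries where they do the work, as an engineer would, in place of code of your own. Each camera call takes 0.05 s, during which the arm holds its last target. There are 200 camera calls.

## Task

Flat pry blades have been left inside the covered orange test fixture, and perhaps one on the bench. Lift the cover plate off the fixture's pins and lay it on the black foam mat, then slide every blade, tip first, fully home into a slot of its own in the slotted rack (handle up against the rack), and finally seat the cover back down flat on its pins. Leave everything else on the bench where it is.

Things in the scene. Friction and masses are not known exactly. Their poses are not given: they have to be found in the camera images.
- fixture: test fixture, fixed: orange housing 200 x 200 x 40 mm; blades lie on its flat top. At x, y = +-80 mm stand four posts 16 mm thick, flat tops 72 mm above the bench, that carry the cover; those at (-80, -80) and (+80, +80) bear tapered steel pins 9 mm thick, 14 mm high. Origin: centre of the underside, z up.
- cover: loose aluminium plate 190 x 190 x 6 mm, 0.35 kg, with 14 mm square holes at (-80, -80) and (+80, +80) mm for the pins (a half turn fits too). Black bar handle on its middle: 60 mm along x, 16 along y, top 36 mm above the underside. Origin: centre of the underside, z up. Starts seated on the fixture, origin 72 mm above the fixture's.
- mat: black foam mat, fixed, 230 x 230 x 4 mm, flat on the bench, empty: the place for the cover while it is off. Origin: centre of the underside.
- rack: grey slotted rack, fixed, 150 (x) x 248 (y) x 47 mm. Front (x -75 to -10 mm): ledge 24 mm high. Block behind (x -10 to +75): four horizontal slots open to -x, at y -93, -31, 31, 93; 45 wide, 9 high, 85 deep, floor level with the ledge. A blade enters flat along +x till its handle meets the block; home, its origin is at x -5, z 24, handle on the ledge. Origin: centre of the underside.
- slot_0 (a point): middle of the mouth of rack slot 0 at its floor (a thin dark line on top of the block runs along each slot's middle); x of the rack points into the slot
- slot_1 (a point): middle of the mouth of rack slot 1 at its floor (a thin dark line on top of the block runs along each slot's middle); x of the rack points into the slot
- slot_2 (a point): middle of the mouth of rack slot 2 at its floor (a thin dark line on top of the block runs along each slot's middle); x of the rack points into the slot
- slot_3 (a point): middle of the mouth of rack slot 3 at its floor (a thin dark line on top of the block runs along each slot's middle); x of the rack points into the slot
- blade_1: flat pry blade, 130 mm long, 80 g: black handle 60 x 16 x 18 mm high, then a flat steel blade 70 mm long, 40 wide, 4 thick (last 12 mm of the tip 24 wide); one common flat underside. Origin: mid-length on the underside, 5 mm ahead of the handle's front face; x to the tip (handle x -65 to -5, blade -5 to +65), z up. Starts on the fixture's bed under the cover.
- blade_2: flat pry blade, 130 mm long, 80 g: black handle 60 x 16 x 18 mm high, then a flat steel blade 70 mm long, 40 wide, 4 thick (last 12 mm of the tip 24 wide); one common flat underside. Origin: mid-length on the underside, 5 mm ahead of the handle's front face; x to the tip (handle x -65 to -5, blade -5 to +65), z up. Starts on the fixture's bed under the cover; may be absent.
- blade_3: flat pry blade, 130 mm long, 80 g: black handle 60 x 16 x 18 mm high, then a flat steel blade 70 mm long, 40 wide, 4 thick (last 12 mm of the tip 24 wide); one common flat underside. Origin: mid-length on the underside, 5 mm ahead of the handle's front face; x to the tip (handle x -65 to -5, blade -5 to +65), z up. Starts on the fixture's bed under the cover; may be absent.
- blade_4: flat pry blade, 130 mm long, 80 g: black handle 60 x 16 x 18 mm high, then a flat steel blade 70 mm long, 40 wide, 4 thick (last 12 mm of the tip 24 wide); one common flat underside. Origin: mid-length on the underside, 5 mm ahead of the handle's front face; x to the tip (handle x -65 to -5, blade -5 to +65), z up. Starts on the bench in front of the robot; may be absent.
- tape_roll: bystander, loose, not to be disturbed: roll of yellow tape lying flat, 64 mm across, 20 mm high
- flux_jar: bystander, loose, not to be disturbed: small jar, 44 mm across, 60 mm high
- screwdriver: bystander, loose, not to be disturbed: screwdriver lying on the bench
- cup: bystander, loose, not to be disturbed: white cup, 70 mm across, 85 mm high
- component_box: bystander, loose, not to be disturbed: clear box, 100 x 70 x 40 mm

How it is judged:
By the outcome, as a careful person would: the job done as asked, in the order asked, and still so for the second after the job is handed in, with the robot touching nothing.
Of blade_2, blade_3, blade_4 only 2 to 3 are there at a start; the rules pass over those that are not, and their reading is None.
At some moment in a run one of blade_1, blade_2, blade_3, blade_4 may be knocked a few centimetres aside while the robot is not near it.
Once in a run the grip may slacken for a moment while it holds something.
It also fails if it takes over 210 s, if anything falls off the work surface, if the arm or the gripper's body presses on something with over 40 N, if the wrist force passes 120 N, or if a joint passes its speed limit or range.

## Working session

There is one attempt and no reset: what is moved stays moved. The work goes in short steps, Python scripts to look and compute and a shell command to move; the robot and the scene stay as the last step left them, time stands still between calls to the robot, and variables do not carry over. Pictures are saved under pics/ and viewed, at most 16 in all, crops included, and the job is handed in when it is done.

```bash
mkdir -p pics; cat > h.py <<'E'
import numpy as np, cv2
from scipy.spatial.transform import Rotation as R
from station import arm
def cap(n,save=None):
    c=arm.capture(n)
    if save: cv2.imwrite(f'pics/{save}.png',c['image'][:,:,::-1])
    np.savez(f'/tmp/{n}.npz',**c)
    return c
def load(n): return dict(np.load(f'/tmp/{n}.npz'))
def world(c,u,v,z=None):
    """pixel -> world; by depth, or on plane z"""
    K=c['camera_matrix'];M=R.from_rotvec(np.ravel(c['rvec'])).as_matrix();t=np.ravel(c['tvec'])
    d=M.T@np.linalg.solve(K,[u,v,1.]);o=-M.T@t
    if z is None: return o+d*float(c['range_z'][int(round(v)),int(round(u))])
    return o+d*(z-o[2])/d[2]
def cloud(c):
    K=c['camera_matrix'];M=R.from_rotvec(np.ravel(c['rvec'])).as_matrix();t=np.ravel(c['tvec'])
    v,u=np.mgrid[:420,:560];d=np.stack([u,v,np.ones_like(u)],-1)@np.linalg.inv(K).T
    return (d*c['range_z'][...,None]-t)@M
def proj(c,p):
    return cv2.projectPoints(np.array(p,float).reshape(-1,3),c['rvec'],c['tvec'],c['camera_matrix'],None)[0].reshape(-1,2)
def go(p,yaw=None,ax=None):
    """print shift in tool axes (fraction) to world p; yaw = world direction of the tool x axis, deg"""
    o=arm.get_obs();T=R.from_quat(o['eef_rot'])
    print('tool shift',np.round(T.inv().apply(np.array(p)-o['ee_pos'])/.12,3),end=' ')
    if yaw is not None:
        x=np.array([np.cos(np.radians(yaw)),np.sin(np.radians(yaw)),0]);z=np.array([0,0,-1.])
        D=R.from_matrix(np.stack([x,np.cross(z,x),z],1))
        print('turn',np.round((T.inv()*D).as_rotvec()/np.radians(30),3),end=' ')
    print()
E
python3 - <<'E'
from h import *
o=arm.get_obs();print({k:np.round(v,3) for k,v in o.items()});print(R.from_quat(o['eef_rot']).as_matrix().round(3))
for n in('top','side'):
    c=cap(n,n+'0')
    M=R.from_rotvec(np.ravel(c['rvec'])).as_matrix();print(n,-M.T@np.ravel(c['tvec']),c['camera_matrix'][0,0],M.round(2).tolist())
E
```

```text
{'time': np.float64(0.0), 'qpos': array([-1.345,  0.105,  0.096,  1.564, -0.   ,  1.353]), 'joint_velocities': array([ 0.001, -0.   , -0.   ,  0.   ,  0.001,  0.001]), 'effort': array([ 3.0000e-03, -5.5693e+01,  5.0365e+01,  1.7000e-02, -0.0000e+00,
       -0.0000e+00]), 'ee_pos': array([ 0.258, -0.542,  0.231]), 'eef_rot': array([ 0.975,  0.22 , -0.   , -0.001]), 'force': array([-0.188, -0.063, -0.03 ]), 'ft_torque': array([0.003, 0.021, 0.   ]), 'grip_force': np.float64(0.0), 'width': np.float64(0.086)}
[[ 0.903  0.429 -0.   ]
 [ 0.429 -0.903  0.001]
 [ 0.    -0.001 -1.   ]]
top [ 0.37162415 -0.02372947  1.23899992] 430.8392255081736 [[-0.0, -1.0, -0.01], [-0.99, 0.01, -0.16], [0.16, 0.01, -0.99]]
side [0.43363772 1.02102877 0.70854885] 379.9206515010186 [[-0.99, -0.12, -0.0], [-0.06, 0.52, -0.85], [0.1, -0.84, -0.53]]
```

View pics/top0.png

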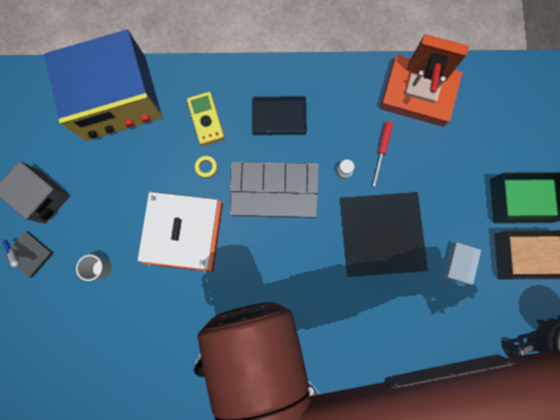

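View pics/side0.png

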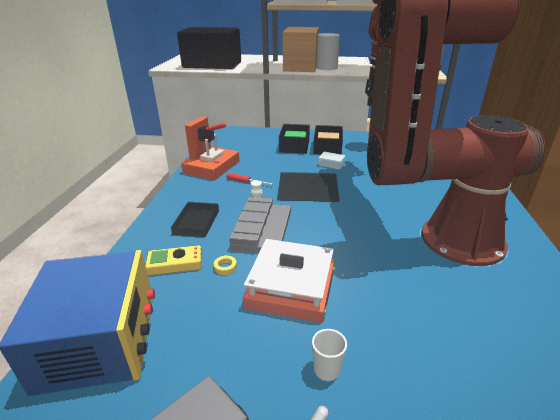

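The top view shows the cover at about (176,229), the rack at (274,190) with its slots opening downward (towards the robot), and the mat at (384,233). The arm may be hiding a blade on the bench.

```bash
python3 - <<'E'
from h import *
c=load('top');P=cloud(c);im=c['image'].astype(int)
def rect(m,box,name):
    u0,u1,v0,v1=box;k=np.zeros(m.shape,bool);k[v0:v1,u0:u1]=1;m=m&k
    n,l,s,_=cv2.connectedComponentsWithStats(m.astype(np.uint8));j=1+np.argmax(s[1:,4]);q=P[l==j]
    r=cv2.minAreaRect((q[:,:2]*1000).astype(np.float32));print(name,'c',np.round(r[0],1),'size',np.round(r[1],1),'ang',round(r[2],2),'z',np.median(q[:,2]).round(4),len(q));return l==j
Z=P[...,2]
rect((Z>.070)&(Z<.09),(130,230,185,280),'cover')
rect((Z>.092),(150,200,205,250),'handle')
rect((Z>.04)&(Z<.06),(222,325,150,225),'block')
rect((Z>.015)&(Z<.06),(222,325,150,225),'rack')
rect((im.sum(2)<110)&(Z<.02)&(Z>-.01),(325,440,180,285),'mat')
print('rangenoise',Z[300:330,150:180].std(),np.median(Z[300:330,150:180]))
for u,v in[(176,229),(205,167),(346,168),(90,267),(464,262),(375,185),(388,122)]:print(u,v,world(c,u,v).round(3))
E
```

```text
cover c [509.8 277.6] size [192.  190.2] ang 83.22 z 0.0778 4671
handle c [509. 277.] size [17.3 58.6] ang 82.32 z 0.1068 162
block c [662.7  15.9] size [248.1  87.6] ang 88.05 z 0.0466 2567
rack c [630.3  17.2] size [248.5 152. ] ang 88.28 z 0.0434 4627
mat c [ 420.9 -301. ] size [ 57.8 218.6] ang 5.42 z 0.0031 1009
rangenoise 0.04135064419683831 -0.00019673816389461618
176 229 [0.509 0.274 0.105]
205 167 [ 0.706  0.221 -0.   ]
346 168 [ 0.685 -0.189  0.055]
90 267 [0.412 0.536 0.019]
464 262 [ 0.421 -0.509  0.037]
375 185 [ 0.647 -0.28   0.003]
388 122 [ 0.832 -0.32   0.026]
```

```bash
python3 - <<'E'
from h import *
c=load('top')
q=np.array([world(c,u,v,.004) for u,v in[(340,198.5),(418,192.5),(427,270.5),(347,276)]]);r=cv2.minAreaRect((q[:,:2]*1000).astype(np.float32));print(r)
E
T='[[[0,0,0],[0,0,-0.24],85],[[0,0,0],[0,0,-0.47],85],[[0,0,0],[0,0,-0.7],85],[[0,0,0],[0,0,-0.9],85],[[0,0,0],[0,0,-1],85],[[0,0,0],[0,0,-1],85],[[0,0,0],[0,0,-1],85],[[0,0,0],[0,0,-1],85]]'
python3 -m inch '[[[0,0,0],[0,0,-0.24],85],[[0,0,0],[0,0,-0.47],85],[[0,0,0],[0,0,-0.7],85],[[0,0,0],[0,0,-0.9],85],[[0,0,0],[0,0,-1],85],[[0,0,0],[0,0,-1],85],[[0,0,0],[0,0,-1],85],[[0,0,0],[0,0,-1],85]]'
python3 - <<'E'
from h import *
go([0.45,-0.3,0.231],174)
E
```

```text
((504.202880859375, -296.80926513671875), (225.38092041015625, 227.91708374023438), 3.674074411392212)
time: 0.77
ee_pos: [0.2576, -0.5418, 0.2311]
eef_rot: [0.886, 0.464, 0.0, -0.0]
force: [0.6, -0.2, -0.9]
width: 0.085
grip_force: 0.0
tool shift [2.569e+00 1.720e-01 1.000e-03] turn [ 0.000e+00 -1.000e-03 -3.956e+00]
```

```bash
python3 -m inch '[[[0,0,0],[0,0,-0.24],85],[[0,0,0],[0,0,-0.47],85],[[0,0,0],[0,0,-0.7],85],[[0,0,0],[0,0,-0.9],85],[[0,0,0],[0,0,-1],85],[[0,0,0],[0,0,-1],85],[[0,0,0],[0,0,-1],85],[[0,0,0],[0,0,-1],85]]' >/dev/null
python3 -m inch '[[[0,0,0],[0,0,-0.24],85],[[0,0,0],[0,0,-0.47],85],[[0,0,0],[0,0,-0.7],85],[[0,0,0],[0,0,-0.9],85],[[0,0,0],[0,0,-1],85],[[0,0,0],[0,0,-1],85],[[0,0,0],[0,0,-1],85],[[0,0,0],[0,0,-1],85]]' >/dev/null
python3 -m inch '[[[0,0,0],[0,0,-0.24],85],[[0,0,0],[0,0,-0.47],85],[[0,0,0],[0,0,-0.7],85],[[0,0,0],[0,0,-0.9],85],[[0,0,0],[0,0,-1],85],[[0,0,0],[0,0,-1],85],[[0,0,0],[0,0,-1],85],[[0,0,0],[0,0,-1],85]]' >/dev/null
python3 -m inch '[[[0,0,0],[0,0,-0.24],85],[[0,0,0],[0,0,-0.47],85],[[0,0,0],[0,0,-0.7],85],[[0,0,0],[0,0,-0.9],85],[[0,0,0],[0,0,-0.93],85],[[0,0,0],[0,0,-0.93],85],[[0,0,0],[0,0,-0.93],85],[[0,0,0],[0,0,-0.93],85]]' 
python3 - <<'E'
from h import *
cap('top','top1');print(arm.get_obs()['qpos'].round(2))
go([0.51,0.277,0.231],173.2)
E
```

```text
time: 3.43
ee_pos: [0.2576, -0.5419, 0.2313]
eef_rot: [0.06, 0.998, -0.0, 0.0]
force: [0.0, 0.4, 0.5]
width: 0.085
grip_force: 0.0
[-1.34  0.1   0.1   1.56  0.   -1.23]
tool shift [-1.279e+00  7.025e+00  2.000e-03] turn [-0.  0. -0.]
```

View pics/top1.png

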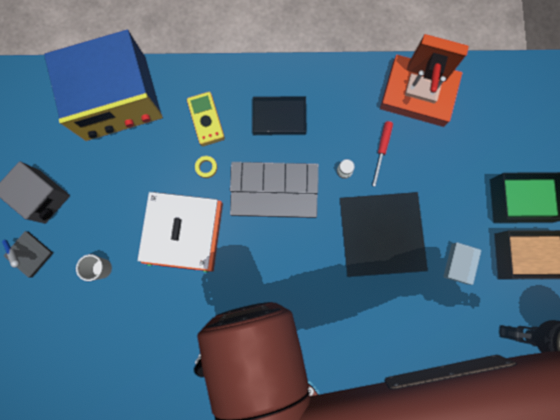

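```bash
python3 -m inch '[[[-0.08,0.12,0],[0,0,0],85],[[-0.16,0.25,0],[0,0,0],85],[[-0.24,0.37,0],[0,0,0],85],[[-0.32,0.5,0],[0,0,0],85],[[-0.4,0.62,0],[0,0,0],85],[[-0.48,0.75,0],[0,0,0],85],[[-0.56,0.87,0],[0,0,0],85],[[-0.64,1,0],[0,0,0],85]]' >/dev/null
python3 -m inch '[[[-0.08,0.12,0],[0,0,0],85],[[-0.16,0.25,0],[0,0,0],85],[[-0.24,0.37,0],[0,0,0],85],[[-0.32,0.5,0],[0,0,0],85],[[-0.4,0.62,0],[0,0,0],85],[[-0.48,0.75,0],[0,0,0],85],[[-0.56,0.87,0],[0,0,0],85],[[-0.64,1,0],[0,0,0],85]]' >/dev/null
python3 -m inch '[[[0,0.12,0],[0,0,0],85],[[0,0.25,0],[0,0,0],85],[[0,0.37,0],[0,0,0],85],[[0,0.5,0],[0,0,0],85],[[0,0.62,0],[0,0,0],85],[[0,0.75,0],[0,0,0],85],[[0,0.87,0],[0,0,0],85],[[0,1,0],[0,0,0],85]]' >/dev/null
python3 -m inch '[[[0,0.12,0],[0,0,0],85],[[0,0.25,0],[0,0,0],85],[[0,0.37,0],[0,0,0],85],[[0,0.5,0],[0,0,0],85],[[0,0.62,0],[0,0,0],85],[[0,0.75,0],[0,0,0],85],[[0,0.87,0],[0,0,0],85],[[0,1,0],[0,0,0],85]]' >/dev/null
python3 -m inch '[[[0,0.12,0],[0,0,0],85],[[0,0.25,0],[0,0,0],85],[[0,0.37,0],[0,0,0],85],[[0,0.5,0],[0,0,0],85],[[0,0.62,0],[0,0,0],85],[[0,0.75,0],[0,0,0],85],[[0,0.87,0],[0,0,0],85],[[0,1,0],[0,0,0],85]]' 
python3 - <<'E'
from h import *
c=cap('top');cap('side','side1');im=c['image'];cv2.imwrite('pics/top2.png',im[200:420,:,::-1])
go([0.5095,0.277,0.081],173.0)
E
```

```text
time: 6.82
ee_pos: [0.4796, 0.0373, 0.2314]
eef_rot: [0.058, 0.998, -0.0, 0.0]
force: [-0.2, 0.3, -0.8]
width: 0.0847
grip_force: 0.0
tool shift [-0.02   2.005  1.254] turn [0.001 0.    0.015]
```

View pics/side1.png

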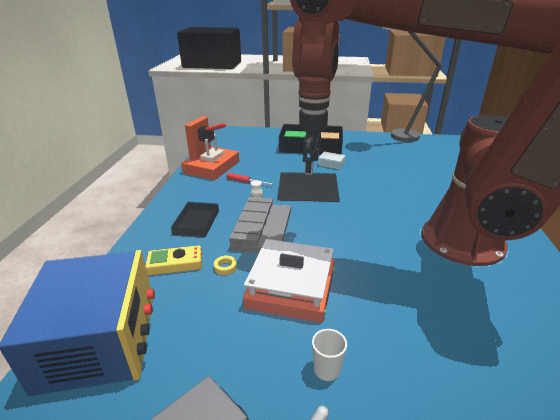

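View pics/top2.png

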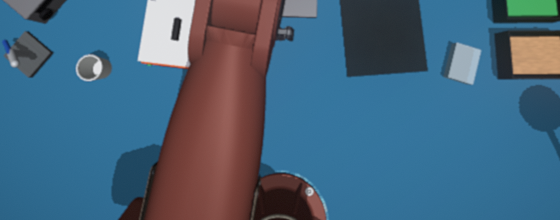

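No bench blade visible so far, so there should be three in the fixture. Approaching the cover handle now.

```bash
python3 -m inch '[[[0,0.12,0],[0,0,0],85],[[0,0.25,0],[0,0,0],85],[[0,0.37,0],[0,0,0],85],[[0,0.5,0],[0,0,0],85],[[0,0.62,0],[0,0,0],85],[[0,0.75,0],[0,0,0],85],[[0,0.87,0],[0,0,0],70],[[0,1,0],[0,0,0],60]]' >/dev/null
python3 -m inch '[[[-0.02,0.12,0],[0,0,0.01],60],[[-0.02,0.25,0],[0,0,0.01],60],[[-0.02,0.37,0],[0,0,0.01],60],[[-0.02,0.5,0.1],[0,0,0.01],60],[[-0.02,0.65,0.2],[0,0,0.01],60],[[-0.02,0.8,0.3],[0,0,0.01],60],[[-0.02,0.95,0.4],[0,0,0.01],60],[[-0.02,1,0.5],[0,0,0.01],60]]'
python3 - <<'E'
from h import *
go([0.5095,0.277,0.081],173.0)
E
```

```text
time: 8.25
ee_pos: [0.5101, 0.2756, 0.1706]
eef_rot: [0.06, 0.998, 0.0, 0.0]
force: [0.0, 0.8, 0.1]
width: 0.0598
grip_force: 0.0
tool shift [0.006 0.011 0.746] turn [0.    0.    0.003]
```

```bash
python3 -m inch '[[[0,0.01,0.12],[0,0,0],60],[[0,0.01,0.25],[0,0,0],60],[[0,0.01,0.37],[0,0,0],60],[[0,0.01,0.5],[0,0,0],60],[[0,0.01,0.6],[0,0,0],60],[[0,0.01,0.7],[0,0,0],60],[[0,0.01,0.73],[0,0,0],60],[[0,0.01,0.74],[0,0,0],60]]'
python3 -m inch '[[[0,0,0],[0,0,0],40],[[0,0,0],[0,0,0],20],[[0,0,0],[0,0,0],0],[[0,0,0],[0,0,0],0],[[0,0,0],[0,0,0],0],[[0,0,0],[0,0,0],0],[[0,0,0],[0,0,0],0],[[0,0,0],[0,0,0],0]]'
python3 -m inch '[[[0,0,-0.02],[0,0,0],0],[[0,0,-0.05],[0,0,0],0],[[0,0,-0.08],[0,0,0],0],[[0,0,-0.12],[0,0,0],0],[[0,0,-0.16],[0,0,0],0],[[0,0,-0.2],[0,0,0],0],[[0,0,-0.23],[0,0,0],0],[[0,0,-0.25],[0,0,0],0]]'
python3 -c "from h import *;cap('side','side2')"
```

```text
time: 8.92
ee_pos: [0.5098, 0.275, 0.0815]
eef_rot: [0.061, 0.998, -0.0, -0.001]
force: [-0.9, -0.4, 0.7]
width: 0.0599
grip_force: 0.0
time: 9.58
ee_pos: [0.511, 0.2757, 0.0835]
eef_rot: [0.061, 0.998, 0.0, 0.001]
force: [-0.3, -0.5, 5.7]
width: 0.0152
grip_force: 59.6
time: 10.25
ee_pos: [0.5106, 0.2755, 0.1132]
eef_rot: [0.061, 0.998, 0.0, 0.0]
force: [-1.6, -0.0, -4.6]
width: 0.0144
grip_force: 58.5
```

View pics/side2.png

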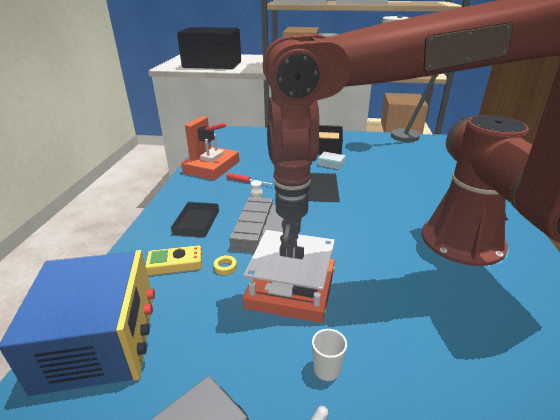

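```bash
python3 -m inch '[[[0,0,-0.05],[0,0,0],0],[[0,-0.02,-0.1],[0,0,0],0],[[0,-0.06,-0.15],[0,0,0],0],[[0,-0.12,-0.2],[0,0,0],0],[[-0.02,-0.2,-0.23],[0,0,0],0],[[-0.03,-0.3,-0.25],[0,0,0],0],[[-0.04,-0.4,-0.25],[0,0,0],0],[[-0.05,-0.5,-0.25],[0,0,0],0]]'
python3 -m inch '[[[-0.01,-0.12,0],[0,0,0],0],[[-0.03,-0.25,0],[0,0,0],0],[[-0.04,-0.37,0],[0,0,0],0],[[-0.05,-0.5,0],[0,0,0],0],[[-0.07,-0.62,0],[0,0,0],0],[[-0.08,-0.75,0],[0,0,0],0],[[-0.1,-0.87,0],[0,0,0],0],[[-0.11,-1,0],[0,0,0],0]]'
python3 -m inch '[[[-0.01,-0.12,0],[0,0,0],0],[[-0.03,-0.25,0],[0,0,0],0],[[-0.04,-0.37,0],[0,0,0],0],[[-0.05,-0.5,0],[0,0,0],0],[[-0.07,-0.62,0],[0,0,0],0],[[-0.08,-0.75,0],[0,0,0],0],[[-0.1,-0.87,0],[0,0,0],0],[[-0.11,-1,0],[0,0,0],0]]' 
python3 -m inch '[[[-0.01,-0.12,0],[0,0,0],0],[[-0.03,-0.25,0],[0,0,0],0],[[-0.04,-0.37,0],[0,0,0],0],[[-0.05,-0.5,0],[0,0,0],0],[[-0.07,-0.62,0],[0,0,0],0],[[-0.08,-0.75,0],[0,0,0],0],[[-0.1,-0.87,0],[0,0,0],0],[[-0.11,-1,0],[0,0,0],0]]'
python3 -m inch '[[[-0.01,-0.12,0],[0,0,0],0],[[-0.03,-0.25,0],[0,0,-0.05],0],[[-0.04,-0.37,0],[0,0,-0.1],0],[[-0.05,-0.5,0],[0,0,-0.15],0],[[-0.07,-0.62,0],[0,0,-0.2],0],[[-0.08,-0.75,0],[0,0,-0.25],0],[[-0.1,-0.87,0],[0,0,-0.3],0],[[-0.11,-1,0],[0,0,-0.33],0]]' 
python3 - <<'E'
from h import *
go([0.505,-0.297,0.013],183.5)
c=cap('top');cap('side','side3')
for u,v in [(120,330),(160,330),(200,330),(240,330),(180,300),(220,280),(250,260)]: print(u,v,world(c,u,v).round(2),c['image'][v,u])
E
```

```text
time: 10.97
ee_pos: [0.509, 0.2136, 0.1425]
eef_rot: [0.061, 0.998, -0.0, 0.0]
force: [0.1, -0.3, -4.4]
width: 0.0149
grip_force: 58.6
time: 11.63
ee_pos: [0.5071, 0.0928, 0.1421]
eef_rot: [0.061, 0.998, -0.0, -0.0]
force: [-0.4, -0.6, -4.1]
width: 0.0149
grip_force: 58.6
time: 12.3
ee_pos: [0.5055, -0.0278, 0.1421]
eef_rot: [0.061, 0.998, 0.0, -0.0]
force: [1.3, -0.0, -3.5]
width: 0.0152
grip_force: 45.8
time: 12.97
ee_pos: [0.5041, -0.1483, 0.1422]
eef_rot: [0.061, 0.998, 0.0, -0.0]
force: [-0.0, -0.2, -4.7]
width: 0.0151
grip_force: 64.7
time: 13.63
ee_pos: [0.5027, -0.2689, 0.1422]
eef_rot: [-0.026, 1.0, 0.0, -0.0]
force: [-0.3, 0.3, -4.4]
width: 0.0142
grip_force: 64.8
tool shift [-0.007 -0.235  1.077] turn [ 0.    -0.    -0.017] 
120 330 [0.24 0.45 0.  ] [ 52 117 158]
160 330 [ 0.24  0.34 -0.  ] [ 34  76 103]
200 330 [ 0.24  0.22 -0.  ] [ 34  76 102]
240 330 [ 0.24  0.11 -0.  ] [ 35  76 103]
180 300 [0.32 0.28 0.01] [ 32  75 102]
220 280 [0.37 0.17 0.  ] [ 38  76 103]
250 260 [ 0.43  0.09 -0.  ] [ 41  80 107]
```

View pics/side3.png

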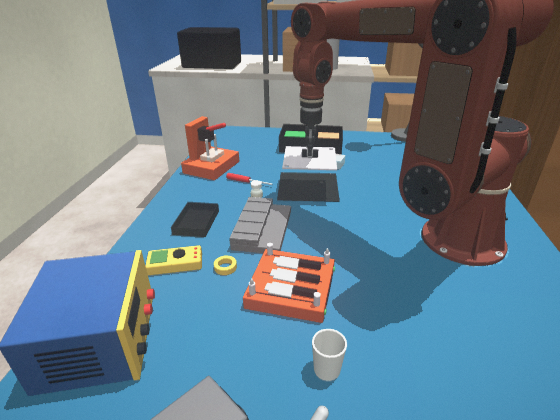

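Three blades lie side by side on the fixture, handles towards the robot; there is nothing on the bench. Laying the cover down.

```bash
python3 -m inch '[[[0,-0.1,0],[0,0,0],0],[[0,-0.2,0],[0,0,0],0],[[-0.01,-0.235,0.15],[0,0,0],0],[[-0.01,-0.235,0.3],[0,0,0],0],[[-0.01,-0.235,0.45],[0,0,0],0],[[-0.01,-0.235,0.6],[0,0,0],0],[[-0.01,-0.235,0.75],[0,0,0],0],[[-0.01,-0.235,0.9],[0,0,0],0]]'
python3 -m inch '[[[0,0,0.03],[0,0,0],0],[[0,0,0.06],[0,0,0],0],[[0,0,0.09],[0,0,0],0],[[0,0,0.11],[0,0,0],0],[[0,0,0.13],[0,0,0],0],[[0,0,0.145],[0,0,0],0],[[0,0,0.15],[0,0,0],0],[[0,0,0.15],[0,0,0],0]]'
python3 -c "from h import *;cap('side','side4');cap('top')"
```

```text
time: 14.4
ee_pos: [0.5057, -0.2964, 0.0336]
eef_rot: [-0.025, 1.0, -0.0, 0.0]
force: [0.4, -0.4, -4.3]
width: 0.0148
grip_force: 64.9
time: 15.07
ee_pos: [0.5059, -0.2958, 0.0166]
eef_rot: [-0.026, 1.0, -0.0, 0.0]
force: [0.5, -0.3, -4.5]
width: 0.015
grip_force: 64.7
```

```bash
python3 -m inch '[[[0,0,0.005],[0,0,0],0],[[0,0,0.01],[0,0,0],0],[[0,0,0.013],[0,0,0],0],[[0,0,0.016],[0,0,0],0],[[0,0,0.02],[0,0,0],0],[[0,0,0.02],[0,0,0],0],[[0,0,0.02],[0,0,0],0],[[0,0,0.02],[0,0,0],0]]'
python3 -m inch '[[[0,0,0.005],[0,0,0],0],[[0,0,0.01],[0,0,0],0],[[0,0,0.01],[0,0,0],0],[[0,0,0.01],[0,0,0],0],[[0,0,0.01],[0,0,0],10],[[0,0,0.01],[0,0,0],20],[[0,0,0.01],[0,0,0],30],[[0,0,0.01],[0,0,0],40]]'
python3 -m inch '[[[0,0,0],[0,0,0],40],[[0,0,-0.05],[0,0,0],40],[[0,0,-0.2],[0,0,0],40],[[0,0,-0.4],[0,0,0],40],[[0,0,-0.55],[0,0,0],40],[[0,0,-0.7],[0,0,0],40],[[0,0,-0.85],[0,0,0],40],[[0,0,-1],[0,0,0],40]]'
python3 - <<'E'
from h import *
c=cap('top');P=cloud(c);im=c['image'].astype(int)
cv2.imwrite('pics/top3.png',cv2.resize(c['image'][180:290,120:330,::-1],None,fx=3.8,fy=3.8,interpolation=cv2.INTER_CUBIC))
E
```

```text
time: 15.83
ee_pos: [0.5059, -0.2959, 0.0156]
eef_rot: [-0.026, 1.0, -0.0, 0.0]
force: [-5.6, 3.3, 9.8]
width: 0.015
grip_force: 66.9
time: 16.5
ee_pos: [0.5061, -0.2961, 0.0132]
eef_rot: [-0.026, 1.0, -0.0, 0.0]
force: [-0.8, 0.1, -0.1]
width: 0.0395
grip_force: 0.0
time: 17.17
ee_pos: [0.5058, -0.2958, 0.1342]
eef_rot: [-0.026, 1.0, -0.0, 0.0]
force: [-0.1, 0.1, 0.3]
width: 0.0398
grip_force: 0.0
```

View pics/top3.png

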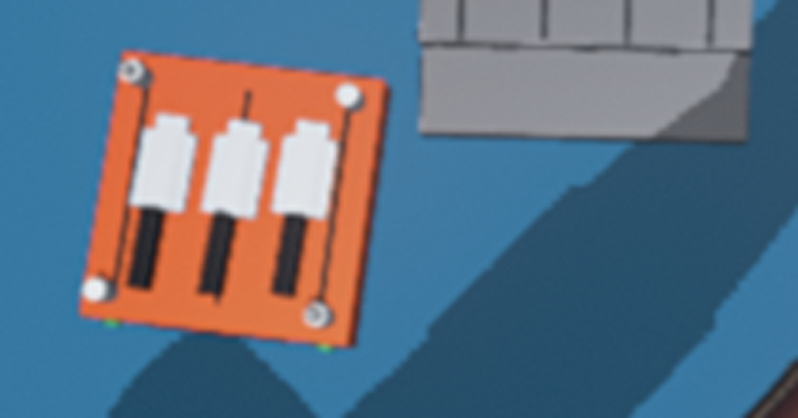

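```bash
cat >> h.py <<'E'
def rect(P,m,box=None,tag='',show=True):
    if box is not None:
        u0,u1,v0,v1=box;k=np.zeros(m.shape,bool);k[v0:v1,u0:u1]=1;m=m&k
    n,l,s,_=cv2.connectedComponentsWithStats(m.astype(np.uint8));out=[]
    for j in range(1,n):
        if s[j,4]<25: continue
        q=P[l==j];mu=q[:,:2].mean(0);r=cv2.minAreaRect((q[:,:2]*1000).astype(np.float32))
        w,v=np.linalg.eigh(np.cov((q[:,:2]-mu).T));a=v[:,1]*np.sign(v[0,1])
        if show: print(tag,'n',s[j,4],'mean',(mu*1000).round(1),'rectc',np.round(r[0],1),np.round(r[1],1),'rang',round(r[2],1),'pca',np.degrees(np.arctan2(a[1],a[0])).round(1),'z',np.median(q[:,2]).round(4))
        out.append((mu,a))
    return out
E
python3 - <<'E'
from h import *
c=load('top');P=cloud(c);im=c['image'].astype(int);Z=P[...,2];b=im.sum(2)
fx=(140,222,190,275)
rect(P,(b<120)&(Z>.048)&(Z<.066),(146,210,225,262),'handle')
rect(P,(Z>.0515)&(Z<.066),(146,210,225,262),'handleZ')
rect(P,(im.min(2)>170)&(Z<.05),(150,212,205,242),'blade')
rect(P,(Z>.03)&(Z<.05),fx,'bed')
rect(P,(Z>.065)&(Z<.095),fx,'posts')
rect(P,(Z>.03)&(Z<.05),(330,440,180,290),'coverhandle')
rect(P,(Z>.006)&(Z<.02),(330,440,180,290),'cover')
# posts plane: circles; slot lines
rect(P,(Z>.04)&(Z<.06),(222,325,150,225),'block')
g=b[188-0:189,225:325];
for v in (166,172,178,184,188):
    row=b[v,228:322].astype(float);d=cv2.GaussianBlur(row[None],(15,1),5)[0]-row
    pk=[i for i in range(2,len(d)-2) if d[i]>12 and d[i]==d[i-2:i+3].max()]
    out=[]
    for i in pk:
        w=np.clip(d[i-2:i+3],0,None);u=228+i+(w*np.arange(-2,3)).sum()/w.sum();out.append((world(c,u,v,.047)*1000)[:2].round(1).tolist())
    print(v,out)
E
```

```text
handleZ n 137 mean [470.2 336. ] rectc [470.5 337. ] [17.3 59.8] rang 82.2 pca -8.2 z 0.0577
handleZ n 132 mean [465.5 284.3] rectc [465.9 284.6] [16.9 59.7] rang 81.0 pca -8.4 z 0.0571
handleZ n 129 mean [465.1 231.8] rectc [465.1 231.7] [17.6 58.8] rang 80.9 pca -8.3 z 0.0573
blade n 311 mean [533.6 327.2] rectc [535.5 326.6] [41.4 69.4] rang 81.0 pca -6.9 z 0.0438
blade n 323 mean [529.  274.1] rectc [531.2 274.4] [40.2 69.3] rang 81.8 pca -9.7 z 0.0437
blade n 327 mean [528.2 222.4] rectc [530.2 223.1] [40.8 70. ] rang 82.6 pca -7.7 z 0.0435
bed n 4441 mean [511.1 274.3] rectc [508.4 277.9] [201.4 203.1] rang 83.3 pca 47.8 z 0.0405
posts n 30 mean [597.4 345.6] rectc [598.1 346.6] [14.9 14.6] rang 77.8 pca -45.5 z 0.0747
posts n 29 mean [579.4 188.4] rectc [580.3 189.2] [15.5 13.9] rang 5.6 pca 37.3 z 0.0712
posts n 30 mean [439.8 365.3] rectc [440.7 365.4] [14.2 13.7] rang 89.7 pca 73.3 z 0.072
posts n 31 mean [420.8 206.4] rectc [421.1 207. ] [14.6 13.6] rang 88.7 pca 43.5 z 0.0738
cover n 1397 mean [ 544.5 -252.5] rectc [ 561.8 -249.5] [118.6 233.4] rang 40.9 pca -46.2 z 0.0093
block n 2569 mean [661.6  15.6] rectc [662.4  16.1] [247.8  87.1] rang 88.4 pca 88.3 z 0.0465
166 [[695.6, 106.8], [695.2, 45.2], [694.7, -16.5], [694.3, -79.0]]
172 [[678.3, 141.4], [678.0, 107.7], [677.6, 46.0], [677.1, -16.3], [676.7, -78.6]]
178 [[660.7, 142.0], [660.5, 108.5], [660.1, 46.1], [659.6, -16.0], [659.2, -78.2]]
184 [[643.0, 108.8], [642.6, 46.5], [642.2, -15.8], [641.8, -77.8]]
188 [[631.5, 108.8], [631.0, 46.6], [630.6, -15.3], [630.2, -77.2], [630.0, -114.2]]
```

```bash
python3 -m inch '[[[0,0.05,0],[0,0,0],30],[[0,0.15,0],[0,0,0],30],[[0.01,0.28,0],[0,0,0],30],[[0.01,0.42,0],[0,0,0],30],[[0.02,0.56,0],[0,0,0],30],[[0.02,0.7,0],[0,0,0],30],[[0.02,0.85,0],[0,0,0],30],[[0.03,1,0],[0,0,0],30]]'>/dev/null
python3 -m inch '[[[0,0.12,0],[0,0,0],30],[[0,0.25,0],[0,0,0],30],[[0.01,0.37,0],[0,0,0],30],[[0.01,0.5,0],[0,0,0],30],[[0.02,0.62,0],[0,0,0],30],[[0.02,0.75,0],[0,0,0],30],[[0.02,0.87,0],[0,0,0],30],[[0.03,1,0],[0,0,0],30]]'>/dev/null
python3 -m inch '[[[0,0.12,0],[0,0,0],30],[[0,0.25,0],[0,0,0],30],[[0.01,0.37,0],[0,0,0],30],[[0.01,0.5,0],[0,0,0],30],[[0.02,0.62,0],[0,0,0],30],[[0.02,0.75,0],[0,0,0],30],[[0.02,0.87,0],[0,0,0],30],[[0.03,1,0],[0,0,0],30]]'>/dev/null
python3 -m inch '[[[0,0.12,0],[0,0,0.05],30],[[0,0.25,0],[0,0,0.1],30],[[0.01,0.37,0],[0,0,0.15],30],[[0.01,0.5,0],[0,0,0.2],30],[[0.02,0.62,0],[0,0,0.25],30],[[0.02,0.75,0],[0,0,0.3],30],[[0.02,0.87,0],[0,0,0.35],30],[[0.03,1,0],[0,0,0.37],30]]'
python3 - <<'E'
from h import *
c=cap('top');P=cloud(c);im=c['image'].astype(int);Z=P[...,2];b=im.sum(2)
rect(P,(Z>.0515)&(Z<.066),(146,210,225,262),'handleZ')
rect(P,(im.min(2)>170)&(Z<.05),(150,212,205,242),'blade')
rect(P,(Z>.03)&(Z<.05),(330,440,180,290),'coverhandle')
rect(P,(Z>.006)&(Z<.02),(330,440,180,290),'cover')
go([0.466,0.2305,0.044],171.8)
E
```

```text
time: 19.88
ee_pos: [0.4663, 0.184, 0.1326]
eef_rot: [0.072, 0.997, -0.0, -0.0]
force: [0.9, -0.4, -0.7]
width: 0.03
grip_force: 0.0
coverhandle n 134 mean [ 504.  -293.5] rectc [ 503.9 -294.3] [59.  17.4] rang 2.6 pca 3.8 z 0.0382
cover n 3866 mean [ 502.8 -293.4] rectc [ 505.9 -290.5] [202.3 209.2] rang 2.5 pca -61.3 z 0.0094
tool shift [0.05  0.366 0.739] turn [ 0.002 -0.001  0.   ]
```

```bash
python3 -m inch '[[[0.02,0.12,0],[0,0,0],30],[[0.04,0.25,0],[0,0,0],30],[[0.05,0.36,0.1],[0,0,0],30],[[0.05,0.365,0.25],[0,0,0],30],[[0.05,0.365,0.4],[0,0,0],30],[[0.05,0.365,0.5],[0,0,0],30],[[0.05,0.365,0.5],[0,0,0],30],[[0.05,0.365,0.5],[0,0,0],30]]'
python3 -c "
from h import *
cap('side','s5');c=load('side');cv2.imwrite('pics/s5.png',cv2.resize(c['image'][220:340,220:360,::-1],None,fx=5,fy=5));go([0.466,0.230,0.044],171.8)"
```

```text
time: 20.6
ee_pos: [0.4665, 0.2269, 0.0725]
eef_rot: [0.071, 0.997, -0.0, -0.001]
force: [-0.3, -0.9, 1.2]
width: 0.0298
grip_force: 0.0
tool shift [0.014 0.023 0.246] turn [-0.     0.001  0.001]
```

View pics/s5.png

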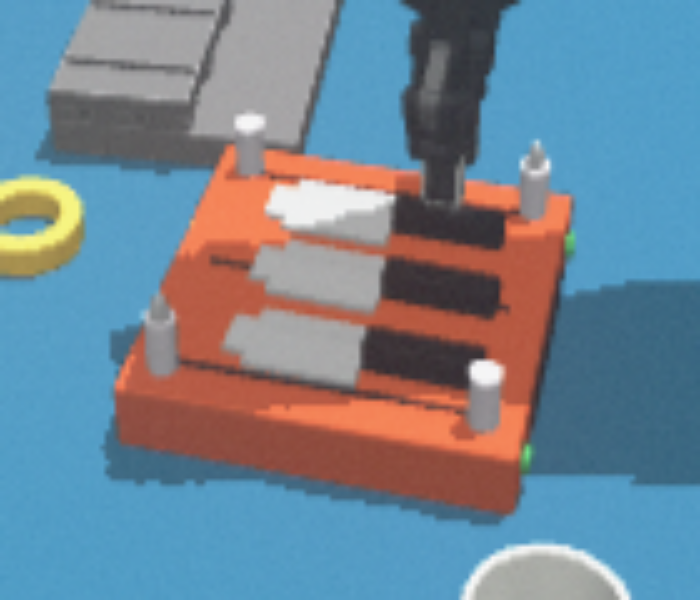

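The fingers stand just above the middle of the far blade's handle (about pixel 443,200 in the crop), well placed. Descending and gripping.

```bash
python3 -m inch '[[[0.005,0.023,0],[0,0,0],30],[[0.01,0.023,0.05],[0,0,0],30],[[0.01,0.023,0.1],[0,0,0],30],[[0.01,0.023,0.15],[0,0,0],30],[[0.01,0.023,0.2],[0,0,0],30],[[0.01,0.023,0.24],[0,0,0],30],[[0.01,0.023,0.245],[0,0,0],30],[[0.01,0.023,0.245],[0,0,0],30]]'
python3 -m inch '[[[0,0,0],[0,0,0],20],[[0,0,0],[0,0,0],0],[[0,0,0],[0,0,0],0],[[0,0,0],[0,0,0],0],[[0,0,0],[0,0,0],0],[[0,0,0],[0,0,0],0],[[0,0,0],[0,0,0],0],[[0,0,0],[0,0,0],0]]'
python3 -m inch '[[[0,0,-0.05],[0,0,0],0],[[0,0,-0.1],[0,0,0],0],[[0,0,-0.2],[0,0,0],0],[[0,0,-0.3],[0,0,0],0],[[0,0,-0.4],[0,0,0],0],[[0,0,-0.5],[0,0,0],0],[[0,0,-0.58],[0,0,0],0],[[0,0,-0.6],[0,0,0],0]]'
python3 - <<'E'
from h import *
c=load('side');cap('side');d=load('side');cv2.imwrite('pics/s6.png',cv2.resize(d['image'][150:340,200:400,::-1],None,fx=3,fy=3))
for p in([0.545,0.107,.05],[.59,0.107,.05]):go(p,178.2)
E
```

```text
time: 21.32
ee_pos: [0.466, 0.2298, 0.0429]
eef_rot: [0.071, 0.997, -0.0, -0.0]
force: [0.1, -0.4, 0.4]
width: 0.0303
grip_force: 0.0
time: 21.98
ee_pos: [0.4667, 0.23, 0.0439]
eef_rot: [0.071, 0.997, 0.0, 0.0]
force: [-0.6, 0.7, 5.7]
width: 0.0145
grip_force: 61.0
time: 22.65
ee_pos: [0.4675, 0.2302, 0.1181]
eef_rot: [0.071, 0.997, 0.0, 0.002]
force: [0.4, 0.2, -0.9]
width: 0.0143
grip_force: 60.4
tool shift [-0.785 -0.924  0.563] turn [ 0.001  0.005 -0.212] 
tool shift [-1.156 -0.871  0.564] turn [ 0.001  0.005 -0.212]
```

View pics/s6.png

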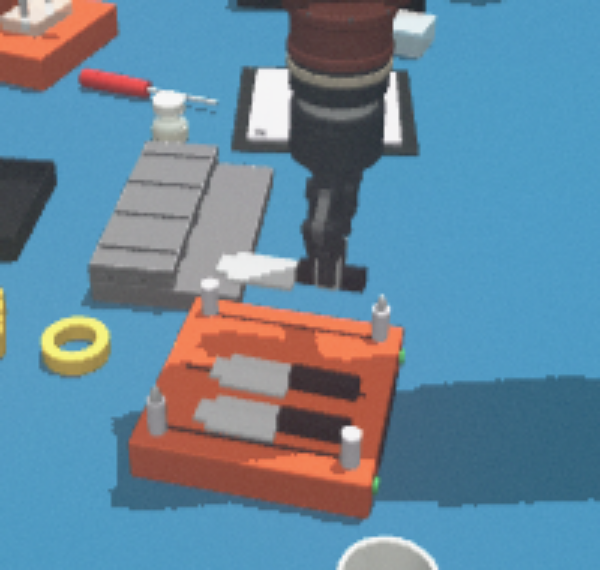

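```bash
python3 -m inch '[[[-0.02,-0.06,0],[0,0,0],0],[[-0.05,-0.16,0],[0,0,0],0],[[-0.08,-0.29,0],[0,0,0],0],[[-0.12,-0.43,0],[0,0,0],0],[[-0.16,-0.57,0],[0,0,0],0],[[-0.2,-0.71,0],[0,0,0],0],[[-0.24,-0.85,0],[0,0,0],0],[[-0.28,-0.98,0],[0,0,0],0]]' >/dev/null
python3 -m inch '[[[-0.04,-0.13,0],[0,0,-0.03],0],[[-0.08,-0.27,0],[0,0,-0.06],0],[[-0.12,-0.41,0],[0,0,-0.1],0],[[-0.16,-0.55,0],[0,0,-0.14],0],[[-0.2,-0.7,0],[0,0,-0.18],0],[[-0.24,-0.84,0],[0,0,-0.2],0],[[-0.27,-0.94,0],[0,0,-0.215],0],[[-0.28,-0.985,0],[0,0,-0.215],0]]'
python3 - <<'E'
from h import *
go([0.5,-0.013,0.031],178.25)
E
```

```text
time: 24.03
ee_pos: [0.499, -0.0148, 0.1146]
eef_rot: [0.016, 1.0, -0.0, -0.001]
force: [-0.3, -0.7, -1.2]
width: 0.0143
grip_force: 60.4
tool shift [-0.009  0.015  0.696] turn [-0.    -0.002 -0.001]
```

```bash
python3 -m inch '[[[-0.01,0.012,0.04],[0,0,0],0],[[-0.01,0.012,0.12],[0,0,0],0],[[-0.01,0.012,0.22],[0,0,0],0],[[-0.01,0.012,0.34],[0,0,0],0],[[-0.01,0.012,0.46],[0,0,0],0],[[-0.01,0.012,0.56],[0,0,0],0],[[-0.01,0.012,0.6],[0,0,0],0],[[-0.01,0.012,0.6],[0,0,0],0]]'
python3 - <<'E'
from h import *
c=cap('top');d=cap('side');P=cloud(c);Z=P[...,2];im=c['image'].astype(int)
go([0.5,-0.013,0.031],178.25)
a=cv2.resize(d['image'][180:260,220:320,::-1],(500,400));b=cv2.resize(c['image'][150:240,225:325,::-1],(444,400))
cv2.imwrite('pics/i1.png',np.hstack([a,b])[:,:800] if a.shape[1]+b.shape[1]<=800 else cv2.resize(np.hstack([a,b]),(800,339)))
E
```

```text
time: 24.7
ee_pos: [0.4992, -0.0108, 0.0415]
eef_rot: [0.015, 1.0, 0.0, -0.001]
force: [-0.9, -0.5, -0.8]
width: 0.0142
grip_force: 60.4
tool shift [ 0.005 -0.014  0.105] turn [-0.    -0.     0.002]
```

View pics/i1.png

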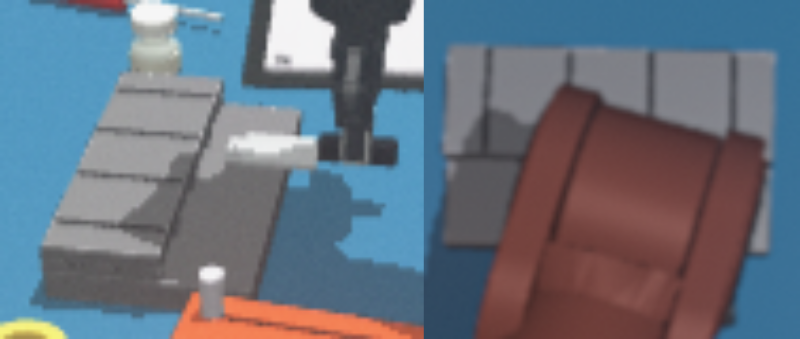

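```bash
cat >> h.py <<'E'
def held():
    """blade held over the ledge, by the side camera"""
    d=cap('side');o=arm.get_obs();p=o['ee_pos'];P=cloud(d);im=d['image'].astype(int)
    m=(np.abs(P[...,0]-p[0]-.055)<.065)&(np.abs(P[...,1]-p[1])<.04)&(P[...,2]>p[2]-.013)&(P[...,2]<p[2]+.02)&(P[...,0]>p[0]+.02)
    m&=(P[...,2]>.0285)
    q=P[m&(im.min(2)>100)];x=q[:,0]
    for a in np.arange(p[0]+.03,p[0]+.11,.01):
        s=q[(x>=a)&(x<a+.01)]
        if len(s)>3: print(np.round(a+.005,3),'y',np.percentile(s[:,1],[3,97]).round(4),'z',np.median(s[:,2]).round(4),len(s))
E
python3 - <<'E'
from h import *
held()
d=load('side');P=cloud(d);m=(np.abs(P[...,0]-.66)<.05)&(np.abs(P[...,2]-.047)<.006)&(P[...,1]>-.12)&(P[...,1]<.16)
q=P[m];print('block top in side: y',np.percentile(q[:,1],[1,99]).round(4),'x',np.percentile(q[:,0],[1,99]),'z',np.median(q[:,2]))
E
```

```text
0.536 y [-0.0324  0.0094] z 0.0456 25
0.546 y [-0.0268  0.0097] z 0.0464 24
0.556 y [-0.028   0.0079] z 0.0461 18
0.566 y [-0.0332  0.0059] z 0.0453 25
0.576 y [-0.0316  0.0057] z 0.0456 25
0.586 y [-0.0298  0.006 ] z 0.0455 23
0.596 y [-0.0225  0.0008] z 0.0461 13
block top in side: y [-0.1063  0.1405] x [0.61858018 0.70609178] z 0.049122053569716925
```

```bash
cat > lines.py <<'E'
from h import *
for n in('side','top'):
    d=load(n);P=cloud(d);b=d['image'].astype(np.float32).sum(2)
    bh=cv2.morphologyEx(b,cv2.MORPH_BLACKHAT,np.ones((7,7)))
    m=(np.abs(P[...,0]-.66)<.035)&(np.abs(P[...,2]-.047)<.006)&(P[...,1]>-.12)&(P[...,1]<.15)&(bh>45)
    q=P[m];yy=q[:,1]+.0306*(q[:,0]-.62)  # referred to x=.62
    for k in range(4):
        y0=.017-.093+.062*k;s=np.abs(yy-y0)<.008
        if s.sum()>3: print(n,k,'y@.62',np.median(yy[s]).round(4),'n',s.sum(),'std',yy[s].std().round(4))
    for nm,z0,x0,x1 in(('block',.047,.625,.70),('ledge',.024,.562,.61)):
        s=(P[...,0]>x0)&(P[...,0]<x1)&(np.abs(P[...,2]-z0)<.006)&(np.abs(P[...,1]-.1)<.03);print(n,nm,'z',np.median(P[s][:,2]).round(4),'n',s.sum())
E
python3 lines.py
```

```text
side 0 y@.62 -0.0775 n 31 std 0.0037
side 1 y@.62 -0.0155 n 31 std 0.0034
side 2 y@.62 0.0466 n 37 std 0.0035
side 3 y@.62 0.1095 n 46 std 0.003
side block z 0.0494 n 288
side ledge z 0.026 n 172
top 0 y@.62 -0.0776 n 56 std 0.0024
top 1 y@.62 -0.0148 n 39 std 0.0023
top 2 y@.62 0.048 n 16 std 0.0023
top 3 y@.62 0.1097 n 58 std 0.0023
top block z 0.0465 n 522
top ledge z 0.0233 n 200
```

```bash
python3 -m inch '[[[0,-0.015,0.03],[0,0,0],0],[[0,-0.015,0.06],[0,0,0],0],[[0,-0.015,0.09],[0,0,0],0],[[0,-0.015,0.102],[0,0,0],0],[[0,-0.015,0.102],[0,0,0],0],[[-0.03,-0.015,0.102],[0,0,0],0],[[-0.07,-0.015,0.102],[0,0,0],0],[[-0.1,-0.015,0.102],[0,0,0],0]]'
python3 -m inch '[[[-0.05,0,0],[0,0,0],0],[[-0.1,0,0],[0,0,0],0],[[-0.15,0,0],[0,0,0],0],[[-0.2,0,0],[0,0,0],0],[[-0.24,0,0],[0,0,0],0],[[-0.27,0,0],[0,0,0],0],[[-0.29,0,0],[0,0,0],0],[[-0.3,0,0],[0,0,0],0]]'
python3 -c "
from h import *
held();go([.589,-.0154,.029],178.25)"
```

```text
time: 25.52
ee_pos: [0.5134, -0.0139, 0.0315]
eef_rot: [0.015, 1.0, -0.0, 0.0]
force: [-0.4, -0.0, -0.5]
width: 0.0146
grip_force: 60.4
time: 26.18
ee_pos: [0.5488, -0.0148, 0.0312]
eef_rot: [0.015, 1.0, -0.0, -0.0]
force: [-0.4, -0.3, -0.6]
width: 0.0143
grip_force: 60.4
0.584 y [-0.0321  0.0059] z 0.0335 21
0.594 y [-0.0306  0.0088] z 0.0327 23
0.604 y [-0.0372  0.0044] z 0.0328 24
0.614 y [-0.0458  0.0028] z 0.0334 26
0.624 y [-0.046   0.0196] z 0.0491 36
0.634 y [-0.0518  0.0208] z 0.0492 33
0.644 y [-0.0518  0.0226] z 0.0491 31
0.654 y [-0.0493  0.0228] z 0.049 39
tool shift [-0.335  0.006  0.018] turn [-0.    -0.     0.001]
```

```bash
python3 -m inch '[[[-0.05,0,0],[0,0,0],0],[[-0.1,0,0],[0,0,0],0],[[-0.15,0,0],[0,0,0],0],[[-0.2,0,0],[0,0,0],0],[[-0.24,0,0],[0,0,0],0],[[-0.27,0,0],[0,0,0],0],[[-0.29,0,0],[0,0,0],0],[[-0.3,0,0],[0,0,0],0]]'
python3 -m inch '[[[0,0,0.005],[0,0,0],0],[[0,0,0.01],[0,0,0],0],[[0,0,0.015],[0,0,0],0],[[0,0,0.02],[0,0,0],0],[[-0.01,0,0.02],[0,0,0],0],[[-0.02,0,0.02],[0,0,0],0],[[-0.025,0,0.02],[0,0,0],0],[[-0.03,0,0.02],[0,0,0],0]]'
```

```text
time: 26.9
ee_pos: [0.5848, -0.0159, 0.0312]
eef_rot: [0.015, 1.0, -0.0, -0.0]
force: [-0.4, -0.2, -1.3]
width: 0.0148
grip_force: 60.4
time: 27.57
ee_pos: [0.5883, -0.0161, 0.0289]
eef_rot: [0.015, 1.0, -0.0, 0.0]
force: [-0.1, 0.1, -0.8]
width: 0.0141
grip_force: 60.4
```

```bash
python3 -m inch '[[[-0.005,0,0.005],[0,0,0],0],[[-0.01,0,0.008],[0,0,0],0],[[-0.015,0,0.01],[0,0,0],0],[[-0.02,0,0.01],[0,0,0],0],[[-0.025,0,0.01],[0,0,0],0],[[-0.03,0,0.01],[0,0,0],0],[[-0.03,0,0.01],[0,0,0],0],[[-0.03,0,0.01],[0,0,0],0]]'
```

```text
time: 28.23
ee_pos: [0.5909, -0.0161, 0.0279]
eef_rot: [0.015, 1.0, -0.0, -0.001]
force: [-7.9, -0.6, 9.0]
width: 0.0145
grip_force: 61.5
```

```bash
python3 -m inch '[[[-0.008,0,0],[0,0,0],0],[[-0.015,0,0],[0,0,0],0],[[-0.015,0,0],[0,0,0],0],[[-0.01,0,0],[0,0,0],10],[[0,0,0],[0,0,0],20],[[0,0,0],[0,0,0],30],[[0,0,0],[0,0,0],30],[[0,0,0],[0,0,0],30]]'
python3 -m inch '[[[0,0,-0.05],[0,0,0],30],[[0,0,-0.15],[0,0,0],30],[[0,0,-0.3],[0,0,0],30],[[0,0,-0.45],[0,0,0],30],[[0,0,-0.6],[0,0,0],30],[[0,0,-0.75],[0,0,0],30],[[0,0,-0.87],[0,0,0],30],[[0,0,-0.9],[0,0,0],30]]'
cat > look.py <<'E'
from h import *
d=cap('side');c=cap('top');P=cloud(c);Z=P[...,2];im=c['image'].astype(int)
rect(P,(Z>.0515)&(Z<.066)&(np.abs(P[...,0]-.475)<.05),(140,220,190,270),'handleZ')
rect(P,(im.min(2)>150)&(Z<.05)&(Z>.03),(150,212,205,242),'blade')
rect(P,(Z>.035)&(Z<.045)&(P[...,0]<.618)&(P[...,0]>.55),(222,325,150,225),'racked')
E
python3 look.py
```

```text
time: 28.9
ee_pos: [0.592, -0.0161, 0.0276]
eef_rot: [0.015, 1.0, -0.0, 0.0]
force: [0.3, 0.1, 0.4]
width: 0.0302
grip_force: 0.0
time: 29.57
ee_pos: [0.5934, -0.0165, 0.1399]
eef_rot: [0.015, 1.0, -0.001, 0.003]
force: [0.6, -0.6, -0.2]
width: 0.0299
grip_force: 0.0
handleZ n 137 mean [470.9 336.2] rectc [470.6 337.3] [18.  59.6] rang 80.9 pca -8.4 z 0.0571
handleZ n 135 mean [466. 284.] rectc [465.9 284.1] [17.5 59.4] rang 82.5 pca -8.4 z 0.0575
blade n 330 mean [533.8 327. ] rectc [536.2 327.4] [41.8 70.9] rang 82.5 pca -7.6 z 0.0439
blade n 334 mean [529. 274.] rectc [531.8 274.5] [40.7 71. ] rang 81.9 pca -9.3 z 0.0437
```

```bash
python3 - <<'E'
from h import *
go([0.4675,0.2823,0.073],171.5)
E
```

```text
tool shift [1.118 2.456 0.531] turn [-0.001  0.005  0.226]
```

```bash
python3 -m inch '[[[0.06,0.1,0],[0,0,0],30],[[0.12,0.22,0],[0,0,0],30],[[0.18,0.35,0],[0,0,0],30],[[0.24,0.48,0],[0,0,0],30],[[0.3,0.61,0],[0,0,0],30],[[0.37,0.74,0],[0,0,0],30],[[0.44,0.87,0],[0,0,0],30],[[0.5,1,0],[0,0,0],30]]' >/dev/null
python3 -m inch '[[[0.07,0.13,0],[0,0,0.03],30],[[0.15,0.26,0],[0,0,0.06],30],[[0.23,0.4,0],[0,0,0.1],30],[[0.31,0.53,0],[0,0,0.14],30],[[0.39,0.66,0],[0,0,0.18],30],[[0.46,0.79,0],[0,0,0.2],30],[[0.53,0.92,0],[0,0,0.22],30],[[0.6,1,0],[0,0,0.226],30]]' 
python3 - <<'E'
from h import *
go([0.4675,0.2823,0.073],171.5)
E
```

```text
time: 31.0
ee_pos: [0.4647, 0.2298, 0.1345]
eef_rot: [0.074, 0.997, -0.0, -0.001]
force: [-0.1, 0.8, 0.1]
width: 0.0302
grip_force: 0.0
tool shift [0.041 0.436 0.513] turn [-0.    -0.003  0.002]
```

```bash
python3 -m inch '[[[0.01,0.12,0],[0,0,0],30],[[0.02,0.25,0],[0,0,0],30],[[0.03,0.38,0.05],[0,0,0],30],[[0.04,0.43,0.15],[0,0,0],30],[[0.04,0.436,0.28],[0,0,0],30],[[0.04,0.436,0.4],[0,0,0],30],[[0.04,0.436,0.42],[0,0,0],30],[[0.04,0.436,0.42],[0,0,0],30]]'
python3 - <<'E'
from h import *
go([0.4675,0.2823,0.043],171.5)
E
```

```text
time: 31.67
ee_pos: [0.4679, 0.2799, 0.0831]
eef_rot: [0.074, 0.997, -0.001, -0.002]
force: [-0.3, 0.5, 0.3]
width: 0.03
grip_force: 0.0
tool shift [0.005 0.02  0.334] turn [-0.003 -0.007  0.001]
```

```bash
python3 -m inch '[[[0.005,0.015,0],[0,0,0],30],[[0.005,0.015,0.06],[0,0,0],30],[[0.005,0.015,0.13],[0,0,0],30],[[0.005,0.015,0.2],[0,0,0],30],[[0.005,0.015,0.27],[0,0,0],30],[[0.005,0.015,0.32],[0,0,0],30],[[0.005,0.015,0.334],[0,0,0],30],[[0.005,0.015,0.334],[0,0,0],30]]'
python3 -m inch '[[[0,0,0],[0,0,0],20],[[0,0,0],[0,0,0],0],[[0,0,0],[0,0,0],0],[[0,0,0],[0,0,0],0],[[0,0,0],[0,0,0],0],[[0,0,0],[0,0,0],0],[[0,0,0],[0,0,0],0],[[0,0,0],[0,0,0],0]]'
python3 -m inch '[[[0,0,-0.05],[0,0,0],0],[[0,0,-0.1],[0,0,0],0],[[0,0,-0.2],[0,0,0],0],[[0,0,-0.3],[0,0,0],0],[[0,0,-0.4],[0,0,0],0],[[0,0,-0.5],[0,0,0],0],[[0,0,-0.58],[0,0,0],0],[[0,0,-0.6],[0,0,0],0]]'
python3 - <<'E'
from h import *
go([0.5,0.0492,0.115],178.25)
E
```

```text
time: 32.33
ee_pos: [0.4691, 0.2818, 0.0443]
eef_rot: [0.074, 0.997, -0.0, -0.001]
force: [-0.2, -0.4, 0.4]
width: 0.0302
grip_force: 0.0
time: 33.0
ee_pos: [0.4701, 0.2822, 0.0457]
eef_rot: [0.074, 0.997, 0.0, 0.0]
force: [-0.7, 0.1, 4.9]
width: 0.0144
grip_force: 61.8
time: 33.67
ee_pos: [0.4708, 0.2824, 0.1198]
eef_rot: [0.074, 0.997, 0.001, 0.001]
force: [-0.3, -0.6, 0.2]
width: 0.0145
grip_force: 61.1
tool shift [-0.528 -1.886  0.039] turn [ 0.002  0.006 -0.225]
```

```bash
python3 -m inch '[[[-0.02,-0.06,0],[0,0,0],0],[[-0.05,-0.16,0],[0,0,0],0],[[-0.08,-0.28,0],[0,0,0],0],[[-0.12,-0.42,0],[0,0,0],0],[[-0.15,-0.55,0],[0,0,0],0],[[-0.19,-0.69,0],[0,0,0],0],[[-0.22,-0.82,0],[0,0,0],0],[[-0.26,-0.95,0],[0,0,0],0]]' >/dev/null
python3 -m inch '[[[-0.04,-0.13,0],[0,0,-0.03],0],[[-0.08,-0.27,0],[0,0,-0.06],0],[[-0.12,-0.41,0],[0,0,-0.1],0],[[-0.16,-0.55,0],[0,0,-0.14],0],[[-0.2,-0.7,0],[0,0,-0.18],0],[[-0.24,-0.83,0],[0,0,-0.21],0],[[-0.27,-0.93,0],[0,0,-0.225],0],[[-0.27,-0.94,0],[0,0,-0.225],0]]'
python3 -m inch '[[[0,0,0.04],[0,0,0],0],[[0,0,0.12],[0,0,0],0],[[0,0,0.22],[0,0,0],0],[[0,0,0.34],[0,0,0],0],[[0,0,0.46],[0,0,0],0],[[0,0,0.56],[0,0,0],0],[[0,0,0.6],[0,0,0],0],[[0,0,0.6],[0,0,0],0]]'
python3 - <<'E'
from h import *
held();go([0.5,0.0487,0.031],178.25)
E
```

```text
time: 35.0
ee_pos: [0.4986, 0.0456, 0.1162]
eef_rot: [0.016, 1.0, -0.0, -0.001]
force: [0.3, -0.1, -1.4]
width: 0.0144
grip_force: 61.0
time: 35.67
ee_pos: [0.4976, 0.0489, 0.0432]
eef_rot: [0.015, 1.0, 0.0, -0.001]
force: [-0.8, -0.1, 0.2]
width: 0.0139
grip_force: 61.0
0.533 y [0.0299 0.0688] z 0.0436 25
0.543 y [0.0327 0.0689] z 0.043 27
0.553 y [0.0274 0.067 ] z 0.0431 29
0.563 y [0.0281 0.0671] z 0.0433 26
0.573 y [0.0295 0.0677] z 0.0433 26
0.583 y [0.0328 0.0649] z 0.0429 21
0.593 y [0.0381 0.0589] z 0.0426 9
tool shift [-0.014  0.     0.111] turn [ 0.    -0.003  0.001]
```

```bash
python3 -m inch '[[[0,0.003,0.03],[0,0,0],0],[[0,0.003,0.06],[0,0,0],0],[[0,0.003,0.08],[0,0,0],0],[[0,0.003,0.088],[0,0,0],0],[[0,0.003,0.088],[0,0,0],0],[[-0.03,0.003,0.088],[0,0,0],0],[[-0.07,0.003,0.088],[0,0,0],0],[[-0.1,0.003,0.088],[0,0,0],0]]'
python3 -m inch '[[[-0.05,0,0],[0,0,0],0],[[-0.1,0,0],[0,0,0],0],[[-0.15,0,0],[0,0,0],0],[[-0.2,0,0],[0,0,0],0],[[-0.24,0,0],[0,0,0],0],[[-0.27,0,0],[0,0,0],0],[[-0.29,0,0],[0,0,0],0],[[-0.3,0,0],[0,0,0],0]]'
python3 -c "
from h import *
held();go([.59,.0462,.031],178.25)"
```

```text
time: 36.38
ee_pos: [0.5119, 0.0482, 0.0349]
eef_rot: [0.015, 1.0, -0.0, 0.0]
force: [0.5, -0.1, -1.4]
width: 0.0141
grip_force: 61.0
time: 37.05
ee_pos: [0.5473, 0.0472, 0.0345]
eef_rot: [0.015, 1.0, -0.0, -0.0]
force: [0.1, -0.1, -0.8]
width: 0.0139
grip_force: 61.0
0.582 y [0.0301 0.0678] z 0.0352 25
0.592 y [0.0281 0.0663] z 0.0342 26
0.602 y [0.0283 0.0671] z 0.0353 27
0.612 y [0.0248 0.066 ] z 0.0346 27
0.622 y [0.0129 0.0839] z 0.0477 41
0.632 y [0.0103 0.0854] z 0.0491 44
0.642 y [0.0125 0.0836] z 0.0491 44
0.652 y [0.0093 0.0847] z 0.0487 46
tool shift [-0.356  0.002  0.03 ] turn [-0. -0.  0.]
```

```bash
python3 -m inch '[[[0,0,0.008],[0,0,0],0],[[0,0,0.018],[0,0,0],0],[[-0.05,0,0.018],[0,0,0],0],[[-0.1,0,0.018],[0,0,0],0],[[-0.15,0,0.018],[0,0,0],0],[[-0.2,0,0.018],[0,0,0],0],[[-0.24,0,0.018],[0,0,0],0],[[-0.26,0,0.018],[0,0,0],0]]'
python3 -m inch '[[[-0.02,0,0],[0,0,0],0],[[-0.04,0,0],[0,0,0],0],[[-0.05,0,0],[0,0,0],0],[[-0.05,0,0.005],[0,0,0],0],[[-0.05,0,0.01],[0,0,0],0],[[-0.06,0,0.015],[0,0,0],0],[[-0.06,0,0.018],[0,0,0],0],[[-0.06,0,0.018],[0,0,0],0]]'
python3 -m inch '[[[-0.005,0,0],[0,0,0],0],[[-0.01,0,0],[0,0,0],0],[[-0.015,0,0],[0,0,0],0],[[-0.02,0,0],[0,0,0],0],[[-0.025,0,0],[0,0,0],0],[[-0.03,0,0],[0,0,0],0],[[-0.03,0,0],[0,0,0],0],[[-0.03,0,0],[0,0,0],0]]'
```

```text
time: 37.77
ee_pos: [0.5791, 0.0462, 0.0324]
eef_rot: [0.015, 1.0, -0.0, 0.0]
force: [-0.7, 0.1, -1.0]
width: 0.0145
grip_force: 61.0
time: 38.43
ee_pos: [0.5853, 0.0461, 0.0301]
eef_rot: [0.015, 1.0, -0.0, -0.0]
force: [0.4, -0.3, -1.4]
width: 0.014
grip_force: 61.0
time: 39.1
ee_pos: [0.589, 0.0459, 0.0303]
eef_rot: [0.015, 1.0, -0.0, -0.0]
force: [0.5, 0.1, -1.2]
width: 0.014
grip_force: 61.0
```

```bash
python3 -m inch '[[[-0.005,0,0.004],[0,0,0],0],[[-0.01,0,0.006],[0,0,0],0],[[-0.015,0,0.008],[0,0,0],0],[[-0.02,0,0.008],[0,0,0],0],[[-0.025,0,0.008],[0,0,0],0],[[-0.03,0,0.008],[0,0,0],0],[[-0.035,0,0.008],[0,0,0],0],[[-0.035,0,0.008],[0,0,0],0]]'
python3 -m inch '[[[-0.003,0,0.004],[0,0,0],0],[[-0.006,0,0.006],[0,0,0],0],[[-0.01,0,0.008],[0,0,0],0],[[-0.014,0,0.008],[0,0,0],0],[[-0.018,0,0.008],[0,0,0],0],[[-0.02,0,0.008],[0,0,0],0],[[-0.02,0,0.008],[0,0,0],0],[[-0.02,0,0.008],[0,0,0],0]]'
```

```text
time: 39.77
ee_pos: [0.5935, 0.0458, 0.0297]
eef_rot: [0.015, 1.0, -0.0, 0.0]
force: [-2.2, 0.9, 4.5]
width: 0.0142
grip_force: 61.7
time: 40.43
ee_pos: [0.5953, 0.0457, 0.0296]
eef_rot: [0.015, 1.0, -0.0, -0.0]
force: [-9.2, 0.7, 15.5]
width: 0.0142
grip_force: 63.1
```

```bash
python3 -m inch '[[[0,0,-0.004],[0,0,0],0],[[-0.004,0,-0.006],[0,0,0],0],[[-0.008,0,-0.006],[0,0,0],0],[[-0.012,0,-0.006],[0,0,0],0],[[-0.015,0,-0.006],[0,0,0],0],[[-0.018,0,-0.006],[0,0,0],0],[[-0.018,0,-0.006],[0,0,0],0],[[-0.018,0,-0.006],[0,0,0],0]]'
```

```text
time: 41.1
ee_pos: [0.5954, 0.0457, 0.0296]
eef_rot: [0.015, 1.0, -0.0, -0.002]
force: [-18.4, -0.6, 19.7]
width: 0.014
grip_force: 63.5
```

```bash
python3 -m inch '[[[0.01,0,-0.004],[0,0,0],0],[[0.01,0,-0.006],[0,0,0],10],[[0.01,0,-0.006],[0,0,0],20],[[0.01,0,-0.006],[0,0,0],30],[[0.01,0,-0.006],[0,0,0],30],[[0.01,0,-0.006],[0,0,0],30],[[0.01,0,-0.006],[0,0,0],30],[[0.01,0,-0.006],[0,0,0],30]]'
python3 -m inch '[[[0,0,-0.05],[0,0,0],30],[[0,0,-0.15],[0,0,0],30],[[0,0,-0.3],[0,0,0],30],[[0,0,-0.45],[0,0,0],30],[[0,0,-0.6],[0,0,0],30],[[0,0,-0.75],[0,0,0],30],[[0,0,-0.87],[0,0,0],30],[[0,0,-0.9],[0,0,0],30]]'
python3 look.py
python3 - <<'E'
from h import *
go([0.4725,0.3344,0.083],171.7)
d=load('side');cv2.imwrite('pics/s8.png',cv2.resize(d['image'][170:340,190:390,::-1],None,fx=3.5,fy=3.5))
E
```

```text
time: 41.77
ee_pos: [0.5967, 0.0457, 0.0298]
eef_rot: [0.015, 1.0, -0.0, 0.0]
force: [-0.3, 0.1, 0.6]
width: 0.0296
grip_force: 0.0
time: 42.43
ee_pos: [0.5982, 0.0455, 0.1421]
eef_rot: [0.015, 1.0, -0.0, 0.003]
force: [0.7, 0.4, -0.4]
width: 0.0299
grip_force: 0.0
handleZ n 134 mean [470.4 336.4] rectc [470.3 336.1] [18.  59.7] rang 81.7 pca -8.0 z 0.0576
blade n 329 mean [534.  326.9] rectc [536.1 327.3] [41.2 69.7] rang 79.9 pca -7.7 z 0.0439
racked n 114 mean [589.2 -14.9] rectc [588.7 -14.8] [14.2 58.5] rang 89.7 pca -0.8 z 0.0413
tool shift [1.115 2.374 0.466] turn [-0.     0.005  0.218]
```

View pics/s8.png

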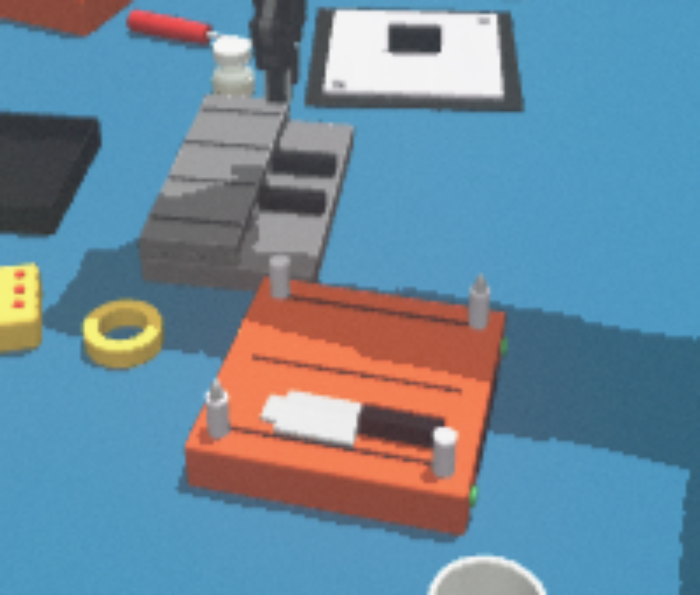

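```bash
python3 -m inch '[[[0.06,0.1,0],[0,0,0],30],[[0.12,0.22,0],[0,0,0],30],[[0.18,0.35,0],[0,0,0],30],[[0.24,0.48,0],[0,0,0],30],[[0.3,0.61,0],[0,0,0],30],[[0.37,0.74,0],[0,0,0],30],[[0.44,0.87,0],[0,0,0],30],[[0.5,1,0],[0,0,0],28]]' >/dev/null
python3 -m inch '[[[0.07,0.13,0],[0,0,0.03],28],[[0.15,0.26,0],[0,0,0.06],28],[[0.23,0.4,0],[0,0,0.1],28],[[0.31,0.53,0],[0,0,0.14],28],[[0.39,0.66,0],[0,0,0.18],28],[[0.46,0.79,0],[0,0,0.2],28],[[0.53,0.92,0],[0,0,0.218],28],[[0.6,1,0],[0,0,0.218],28]]' 
python3 look.py
python3 - <<'E'
from h import *
go([0.474,0.3342,0.083],171.7)
E
```

```text
time: 43.87
ee_pos: [0.4697, 0.2916, 0.1368]
eef_rot: [0.072, 0.997, -0.0, -0.001]
force: [0.4, 0.3, -0.6]
width: 0.0279
grip_force: 0.0
blade n 30 mean [558.4 312.9] rectc [559.6 313. ] [29.2  9.3] rang 27.3 pca 29.7 z 0.043
racked n 107 mean [588.2  47.4] rectc [589.3  47.5] [57.2 14.5] rang 0.1 pca -1.0 z 0.0414
racked n 122 mean [588.3 -14.8] rectc [588.7 -14.8] [14.2 58. ] rang 89.7 pca -0.8 z 0.0408
tool shift [0.013 0.359 0.45 ] turn [-0.001 -0.003  0.006]
```

```bash
python3 -m inch '[[[0.01,0.12,0],[0,0,0],28],[[0.01,0.25,0],[0,0,0],28],[[0.01,0.33,0.05],[0,0,0],28],[[0.01,0.36,0.15],[0,0,0],28],[[0.01,0.36,0.28],[0,0,0],28],[[0.01,0.36,0.4],[0,0,0],28],[[0.01,0.36,0.42],[0,0,0],28],[[0.01,0.36,0.42],[0,0,0],28]]'
python3 - <<'E'
from h import *
go([0.474,0.3342,0.0425],171.7)
d=cap('side');cv2.imwrite('pics/s9.png',cv2.resize(d['image'][210:340,210:370,::-1],None,fx=4,fy=4))
E
```

```text
time: 44.63
ee_pos: [0.4757, 0.3316, 0.0852]
eef_rot: [0.072, 0.997, -0.001, -0.002]
force: [0.3, 0.3, 0.1]
width: 0.0277
grip_force: 0.0
tool shift [0.017 0.02  0.356] turn [-0.004 -0.006 -0.   ]
```

View pics/s9.png

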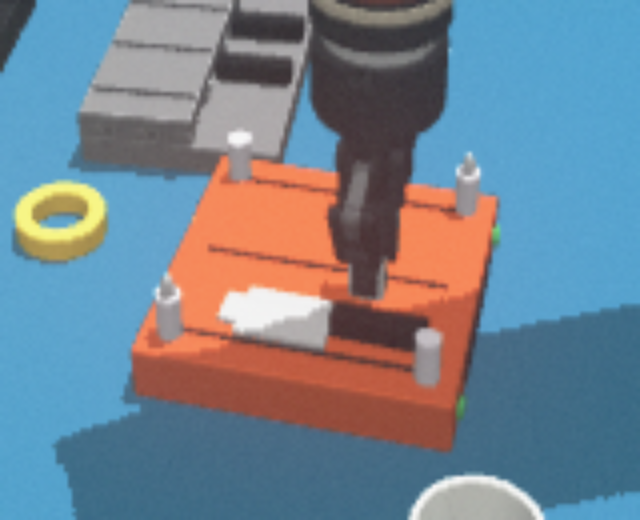

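The blade is still where it was, with the fingers above its handle (around pixel 380,315). Descending.

```bash
python3 -m inch '[[[0.005,0.015,0],[0,0,0],28],[[0.01,0.016,0.06],[0,0,0],28],[[0.01,0.016,0.13],[0,0,0],28],[[0.01,0.016,0.2],[0,0,0],28],[[0.01,0.016,0.27],[0,0,0],28],[[0.01,0.016,0.33],[0,0,0],28],[[0.01,0.016,0.352],[0,0,0],28],[[0.01,0.016,0.352],[0,0,0],28]]'
python3 -m inch '[[[0,0,0],[0,0,0],20],[[0,0,0],[0,0,0],0],[[0,0,0],[0,0,0],0],[[0,0,0],[0,0,0],0],[[0,0,0],[0,0,0],0],[[0,0,0],[0,0,0],0],[[0,0,0],[0,0,0],0],[[0,0,0],[0,0,0],0]]'
python3 -m inch '[[[0,0,-0.05],[0,0,0],0],[[0,0,-0.1],[0,0,0],0],[[0,0,-0.2],[0,0,0],0],[[0,0,-0.3],[0,0,0],0],[[0,0,-0.4],[0,0,0],0],[[0,0,-0.5],[0,0,0],0],[[0,0,-0.58],[0,0,0],0],[[0,0,-0.6],[0,0,0],0]]'
python3 - <<'E'
from h import *
go([0.5,0.1107,0.115],178.25)
E
```

```text
time: 45.35
ee_pos: [0.4754, 0.3343, 0.0439]
eef_rot: [0.072, 0.997, -0.0, -0.001]
force: [-0.2, 0.4, 0.1]
width: 0.0282
grip_force: 0.0
time: 46.02
ee_pos: [0.4764, 0.3348, 0.0456]
eef_rot: [0.072, 0.997, 0.0, 0.0]
force: [-0.9, -0.4, 3.2]
width: 0.0141
grip_force: 61.8
time: 46.68
ee_pos: [0.4772, 0.3351, 0.1199]
eef_rot: [0.072, 0.997, 0.001, 0.001]
force: [0.5, 0.8, -0.0]
width: 0.0143
grip_force: 61.3
tool shift [-0.458 -1.823  0.039] turn [ 0.003  0.006 -0.218]
```

```bash
python3 -m inch '[[[-0.02,-0.06,0],[0,0,0],0],[[-0.04,-0.16,0],[0,0,0],0],[[-0.07,-0.28,0],[0,0,0],0],[[-0.1,-0.41,0],[0,0,0],0],[[-0.13,-0.54,0],[0,0,0],0],[[-0.16,-0.67,0],[0,0,0],0],[[-0.19,-0.79,0],[0,0,0],0],[[-0.22,-0.91,0],[0,0,0],0]]' >/dev/null
python3 -m inch '[[[-0.04,-0.12,0],[0,0,-0.03],0],[[-0.08,-0.25,0],[0,0,-0.06],0],[[-0.12,-0.38,0],[0,0,-0.1],0],[[-0.15,-0.51,0],[0,0,-0.14],0],[[-0.18,-0.65,0],[0,0,-0.18],0],[[-0.21,-0.78,0],[0,0,-0.21],0],[[-0.23,-0.9,0],[0,0,-0.218],0],[[-0.23,-0.91,0],[0,0,-0.218],0]]'
python3 -m inch '[[[0,0,0.04],[0,0,0],0],[[0,0,0.12],[0,0,0],0],[[0,0,0.22],[0,0,0],0],[[0,0,0.34],[0,0,0],0],[[0,0,0.46],[0,0,0],0],[[0,0,0.56],[0,0,0],0],[[0,0,0.6],[0,0,0],0],[[0,0,0.6],[0,0,0],0]]'
python3 - <<'E'
from h import *
held();go([0.5,0.1107,0.031],178.25)
E
```

```text
time: 48.02
ee_pos: [0.4973, 0.1079, 0.1161]
eef_rot: [0.016, 1.0, -0.0, -0.001]
force: [-0.3, 0.2, -1.5]
width: 0.014
grip_force: 61.2
time: 48.68
ee_pos: [0.4966, 0.1111, 0.0431]
eef_rot: [0.015, 1.0, -0.0, -0.002]
force: [0.0, -0.6, -0.7]
width: 0.0142
grip_force: 61.2
0.532 y [0.0923 0.1305] z 0.0434 29
0.542 y [0.0914 0.1305] z 0.0432 31
0.552 y [0.093  0.1304] z 0.0433 30
0.562 y [0.0903 0.1305] z 0.0429 30
0.572 y [0.0916 0.1294] z 0.0436 31
0.582 y [0.0938 0.1275] z 0.0432 23
0.592 y [0.0984 0.1203] z 0.0431 7
tool shift [-0.022 -0.002  0.111] turn [-0.    -0.003  0.001]
```

```bash
python3 -m inch '[[[0,0,0.03],[0,0,0],0],[[0,0,0.06],[0,0,0],0],[[0,0,0.09],[0,0,0],0],[[0,0,0.105],[0,0,0],0],[[0,0,0.105],[0,0,0],0],[[-0.03,0,0.105],[0,0,0],0],[[-0.07,0,0.105],[0,0,0],0],[[-0.1,0,0.105],[0,0,0],0]]'
python3 -m inch '[[[-0.05,0,0],[0,0,0],0],[[-0.1,0,0],[0,0,0],0],[[-0.15,0,0],[0,0,0],0],[[-0.2,0,0],[0,0,0],0],[[-0.24,0,0],[0,0,0],0],[[-0.27,0,0],[0,0,0],0],[[-0.29,0,0],[0,0,0],0],[[-0.3,0,0],[0,0,0],0]]'
python3 -c "
from h import *
held()"
```

```text
time: 49.4
ee_pos: [0.5109, 0.1103, 0.0329]
eef_rot: [0.015, 1.0, -0.0, 0.0]
force: [-0.3, 0.1, -0.1]
width: 0.0142
grip_force: 61.2
time: 50.07
ee_pos: [0.5463, 0.1092, 0.0325]
eef_rot: [0.015, 1.0, -0.0, -0.0]
force: [-0.1, 0.3, -0.1]
width: 0.0142
grip_force: 61.2
0.581 y [0.0875 0.1275] z 0.0332 28
0.591 y [0.0873 0.1245] z 0.0328 26
0.601 y [0.0877 0.1268] z 0.0321 28
0.611 y [0.0915 0.128 ] z 0.0321 32
0.621 y [0.0743 0.1317] z 0.0343 40
0.631 y [0.0736 0.136 ] z 0.049 44
0.641 y [0.0737 0.1366] z 0.0492 44
0.651 y [0.0722 0.1387] z 0.0491 44
```

```bash
python3 -m inch '[[[-0.05,0,0],[0,0,0],0],[[-0.1,0,0],[0,0,0],0],[[-0.15,0,0],[0,0,0],0],[[-0.2,0,0],[0,0,0],0],[[-0.25,0,0],[0,0,0],0],[[-0.29,0,0],[0,0,0],0],[[-0.32,0,0],[0,0,0],0],[[-0.34,0,0],[0,0,0],0]]'
python3 -m inch '[[[-0.01,0,0],[0,0,0],0],[[-0.02,0,0],[0,0,0],0],[[-0.03,0,0.005],[0,0,0],0],[[-0.04,0,0.01],[0,0,0],0],[[-0.05,0,0.015],[0,0,0],0],[[-0.06,0,0.02],[0,0,0],0],[[-0.06,0,0.022],[0,0,0],0],[[-0.06,0,0.022],[0,0,0],0]]'
python3 -m inch '[[[-0.005,0,0],[0,0,0],0],[[-0.01,0,0],[0,0,0],0],[[-0.015,0,0],[0,0,0],0],[[-0.02,0,0],[0,0,0],0],[[-0.025,0,0],[0,0,0],0],[[-0.03,0,0],[0,0,0],0],[[-0.03,0,0],[0,0,0],0],[[-0.03,0,0],[0,0,0],0]]'
```

```text
time: 50.78
ee_pos: [0.5873, 0.1079, 0.0325]
eef_rot: [0.015, 1.0, -0.0, -0.0]
force: [0.0, 0.8, -0.6]
width: 0.0143
grip_force: 61.2
time: 51.45
ee_pos: [0.5939, 0.1078, 0.0298]
eef_rot: [0.015, 1.0, -0.0, -0.0]
force: [0.4, -0.1, -1.2]
width: 0.0142
grip_force: 61.2
time: 52.12
ee_pos: [0.5976, 0.1077, 0.0299]
eef_rot: [0.015, 1.0, -0.0, 0.0]
force: [-0.7, 0.5, 0.2]
width: 0.0143
grip_force: 61.2
```

```bash
python3 -m inch '[[[-0.005,0,0.002],[0,0,0],0],[[-0.01,0,0.003],[0,0,0],0],[[-0.015,0,0.004],[0,0,0],0],[[-0.02,0,0.004],[0,0,0],0],[[-0.025,0,0.004],[0,0,0],0],[[-0.03,0,0.004],[0,0,0],0],[[-0.03,0,0.004],[0,0,0],0],[[-0.03,0,0.004],[0,0,0],0]]'
python3 -m inch '[[[-0.005,0,0],[0,0,0],0],[[-0.01,0,0],[0,0,0],0],[[-0.015,0,0],[0,0,0],0],[[-0.015,0,0],[0,0,0],0],[[-0.015,0,0],[0,0,0],0],[[-0.015,0,0],[0,0,0],0],[[-0.015,0,0],[0,0,0],0],[[-0.015,0,0],[0,0,0],0]]'
```

```text
time: 52.78
ee_pos: [0.5989, 0.1077, 0.0296]
eef_rot: [0.015, 1.0, -0.0, -0.002]
force: [-13.8, -0.4, 11.9]
width: 0.0145
grip_force: 62.7
time: 53.45
ee_pos: [0.599, 0.1077, 0.0295]
eef_rot: [0.015, 1.0, -0.0, -0.004]
force: [-23.1, -0.8, 18.9]
width: 0.0146
grip_force: 63.7
```

```bash
python3 -m inch '[[[0.01,0,-0.004],[0,0,0],0],[[0.01,0,-0.006],[0,0,0],10],[[0.01,0,-0.006],[0,0,0],20],[[0.01,0,-0.006],[0,0,0],30],[[0.01,0,-0.006],[0,0,0],30],[[0.01,0,-0.006],[0,0,0],30],[[0.01,0,-0.006],[0,0,0],30],[[0.01,0,-0.006],[0,0,0],30]]'
python3 -m inch '[[[0,0,-0.05],[0,0,0],30],[[0,0,-0.15],[0,0,0],30],[[0,0,-0.3],[0,0,0],30],[[0,0,-0.45],[0,0,0],30],[[0,0,-0.6],[0,0,0],40],[[0,0,-0.75],[0,0,0],40],[[0,0,-0.87],[0,0,0],40],[[0,0,-0.9],[0,0,0],40]]'
python3 - <<'E'
from h import *
go([0.5061,-0.296,0.1],183)
E
```

```text
time: 54.12
ee_pos: [0.602, 0.1075, 0.0303]
eef_rot: [0.015, 1.0, -0.0, 0.0]
force: [-0.0, 0.7, 0.5]
width: 0.0299
grip_force: 0.0
time: 54.78
ee_pos: [0.6034, 0.1075, 0.1425]
eef_rot: [0.015, 1.0, -0.0, 0.003]
force: [0.4, 0.2, 0.0]
width: 0.0403
grip_force: 0.0
tool shift [ 0.71  -3.386  0.351] turn [-0.001  0.01  -0.158]
```

```bash
python3 -m inch '[[[0.02,-0.06,0],[0,0,0],40],[[0.05,-0.16,0],[0,0,0],40],[[0.09,-0.28,0],[0,0,0],40],[[0.13,-0.4,0],[0,0,0],40],[[0.17,-0.52,0],[0,0,0],40],[[0.22,-0.65,0],[0,0,0],40],[[0.26,-0.77,0],[0,0,0],40],[[0.3,-0.89,0],[0,0,0],40]]' >/dev/null
python3 -m inch '[[[0.03,-0.12,0],[0,0,0],40],[[0.06,-0.25,0],[0,0,0],40],[[0.1,-0.37,0],[0,0,0],40],[[0.13,-0.5,0],[0,0,0],40],[[0.16,-0.62,0],[0,0,0],40],[[0.18,-0.75,0],[0,0,0],40],[[0.19,-0.87,0],[0,0,0],40],[[0.2,-1,0],[0,0,0],40]]' >/dev/null
python3 -m inch '[[[0.03,-0.12,0],[0,0,-0.02],40],[[0.06,-0.25,0],[0,0,-0.04],40],[[0.1,-0.37,0],[0,0,-0.06],40],[[0.13,-0.5,0],[0,0,-0.08],40],[[0.16,-0.62,0],[0,0,-0.1],40],[[0.18,-0.75,0],[0,0,-0.12],40],[[0.19,-0.87,0],[0,0,-0.14],40],[[0.2,-1,0],[0,0,-0.158],40]]'
python3 look.py
python3 - <<'E'
from h import *
go([0.5061,-0.296,0.0132],183)
c=load('top');d=load('side');cv2.imwrite('pics/t9.png',np.hstack([cv2.resize(c['image'][150:230,225:325,::-1],(400,320)),cv2.resize(d['image'][190:260,220:307,::-1],(398,320))]))
E
```

```text
time: 56.78
ee_pos: [0.5055, -0.2373, 0.1367]
eef_rot: [-0.026, 1.0, 0.001, -0.001]
force: [0.1, 0.4, -0.5]
width: 0.0398
grip_force: 0.0
racked n 107 mean [588.5  47.2] rectc [589.1  47.5] [57.5 14.6] rang 0.1 pca -2.0 z 0.0413
racked n 108 mean [587.3 -15.3] rectc [588.6 -14.8] [14.2 57.7] rang 89.7 pca -2.0 z 0.0409
racked n 99 mean [587.6 109.5] rectc [589.6 109.8] [52.9 14.8] rang 0.7 pca -0.8 z 0.0412
tool shift [ 0.017 -0.479  1.029] turn [ 0.001 -0.003 -0.005]
```

View pics/t9.png

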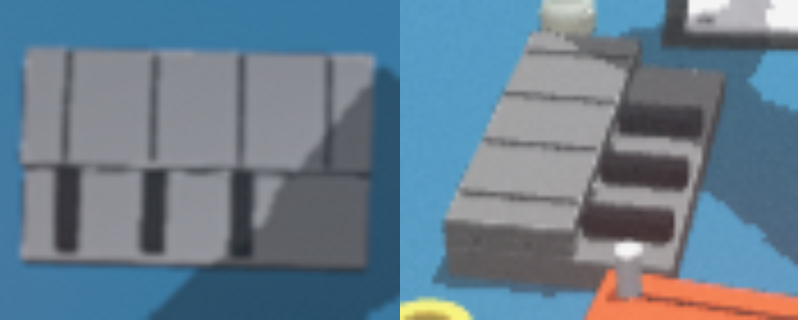

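All three handles sit hard against the block, each in its own slot (top-crop pixels 66, 153 and 241, at about y 210). Now back to the cover.

```bash
python3 -m inch '[[[0.01,-0.1,0],[0,0,0],40],[[0.01,-0.2,0],[0,0,0],40],[[0.01,-0.3,0],[0,0,0],40],[[0.01,-0.4,0.05],[0,0,0],40],[[0.01,-0.48,0.15],[0,0,0],40],[[0.01,-0.48,0.3],[0,0,0],40],[[0.01,-0.48,0.45],[0,0,0],40],[[0.01,-0.48,0.6],[0,0,0],40]]'
python3 -m inch '[[[0,0,0.08],[0,0,0],40],[[0,0,0.16],[0,0,0],40],[[0,0,0.24],[0,0,0],40],[[0,0,0.3],[0,0,0],40],[[0,0,0.35],[0,0,0],40],[[0,0,0.39],[0,0,0],40],[[0,0,0.395],[0,0,0],40],[[0,0,0.395],[0,0,0],40]]'
python3 - <<'E'
from h import *
go([0.5061,-0.296,0.0135],183)
E
```

```text
time: 57.55
ee_pos: [0.5087, -0.2946, 0.064]
eef_rot: [-0.026, 1.0, 0.0, -0.0]
force: [-0.2, 0.6, -0.7]
width: 0.0398
grip_force: 0.0
time: 58.22
ee_pos: [0.5091, -0.2941, 0.0188]
eef_rot: [-0.026, 1.0, -0.0, 0.0]
force: [0.3, -1.2, 0.7]
width: 0.0402
grip_force: 0.0
tool shift [ 0.025 -0.014  0.045] turn [-0.  0. -0.]
```

```bash
python3 -m inch '[[[0.01,-0.01,0.01],[0,0,0],40],[[0.02,-0.014,0.02],[0,0,0],40],[[0.025,-0.014,0.03],[0,0,0],40],[[0.025,-0.014,0.038],[0,0,0],40],[[0.025,-0.014,0.038],[0,0,0],40],[[0.025,-0.014,0.038],[0,0,0],40],[[0.025,-0.014,0.038],[0,0,0],40],[[0.025,-0.014,0.038],[0,0,0],40]]'
python3 -m inch '[[[0,0,0],[0,0,0],25],[[0,0,0],[0,0,0],10],[[0,0,0],[0,0,0],0],[[0,0,0],[0,0,0],0],[[0,0,0],[0,0,0],0],[[0,0,0],[0,0,0],0],[[0,0,0],[0,0,0],0],[[0,0,0],[0,0,0],0]]'
python3 -m inch '[[[0,0,-0.04],[0,0,0],0],[[0,0,-0.12],[0,0,0],0],[[0,0,-0.24],[0,0,0],0],[[0,0,-0.38],[0,0,0],0],[[0,0,-0.52],[0,0,0],0],[[0,0,-0.66],[0,0,0],0],[[0,0,-0.8],[0,0,0],0],[[0,0,-0.9],[0,0,0],0]]'
python3 - <<'E'
from h import *
go([0.511,0.2757,0.145],173.1)
E
```

```text
time: 58.88
ee_pos: [0.5062, -0.296, 0.0143]
eef_rot: [-0.026, 1.0, -0.0, 0.0]
force: [-0.5, -0.7, 0.0]
width: 0.04
grip_force: 0.0
time: 59.55
ee_pos: [0.5063, -0.2961, 0.0145]
eef_rot: [-0.026, 1.0, -0.0, 0.0]
force: [0.1, -1.3, 2.5]
width: 0.015
grip_force: 60.1
time: 60.22
ee_pos: [0.5062, -0.2959, 0.1241]
eef_rot: [-0.026, 1.0, -0.0, 0.0]
force: [-0.0, 0.1, -3.8]
width: 0.0151
grip_force: 59.2
tool shift [-0.289  4.755 -0.177] turn [-0.001  0.001  0.33 ]
```

```bash
python3 -m inch '[[[0,0.05,-0.03],[0,0,0],0],[[-0.01,0.14,-0.06],[0,0,0],0],[[-0.02,0.26,-0.09],[0,0,0],0],[[-0.02,0.38,-0.12],[0,0,0],0],[[-0.03,0.5,-0.14],[0,0,0],0],[[-0.04,0.62,-0.15],[0,0,0],0],[[-0.05,0.74,-0.15],[0,0,0],0],[[-0.06,0.86,-0.15],[0,0,0],0]]'
python3 -m inch '[[[-0.01,0.12,0],[0,0,0],0],[[-0.02,0.25,0],[0,0,0],0],[[-0.02,0.37,0],[0,0,0],0],[[-0.03,0.5,0],[0,0,0],0],[[-0.04,0.62,0],[0,0,0],0],[[-0.05,0.75,0],[0,0,0],0],[[-0.06,0.87,0],[0,0,0],0],[[-0.06,1,0],[0,0,0],0]]'
python3 -m inch '[[[-0.01,0.12,0],[0,0,0],0],[[-0.02,0.25,0],[0,0,0],0],[[-0.02,0.37,0],[0,0,0],0],[[-0.03,0.5,0],[0,0,0],0],[[-0.04,0.62,0],[0,0,0],0],[[-0.05,0.75,0],[0,0,0],0],[[-0.06,0.87,0],[0,0,0],0],[[-0.06,1,0],[0,0,0],0]]'
python3 -m inch '[[[-0.01,0.12,0],[0,0,0],0],[[-0.02,0.25,0],[0,0,0],0],[[-0.02,0.37,0],[0,0,0],0],[[-0.03,0.5,0],[0,0,0],0],[[-0.04,0.62,0],[0,0,0],0],[[-0.05,0.75,0],[0,0,0],0],[[-0.06,0.87,0],[0,0,0],0],[[-0.06,1,0],[0,0,0],0]]'
python3 -m inch '[[[0,0.12,0],[0,0,0.04],0],[[0,0.25,0],[0,0,0.08],0],[[0,0.37,0],[0,0,0.12],0],[[-0.01,0.5,0],[0,0,0.17],0],[[-0.02,0.62,0],[0,0,0.22],0],[[-0.03,0.75,0],[0,0,0.27],0],[[-0.04,0.85,0],[0,0,0.31],0],[[-0.05,0.89,0],[0,0,0.33],0]]'
python3 - <<'E'
from h import *
go([0.511,0.2757,0.105],173.1)
E
```

```text
time: 60.88
ee_pos: [0.5078, -0.1906, 0.14]
eef_rot: [-0.026, 1.0, 0.0, -0.0]
force: [-0.6, 0.0, -3.3]
width: 0.0145
grip_force: 59.1
time: 61.55
ee_pos: [0.5087, -0.0709, 0.1401]
eef_rot: [-0.026, 1.0, -0.0, -0.0]
force: [-0.6, 0.4, -4.4]
width: 0.015
grip_force: 59.1
time: 62.22
ee_pos: [0.5095, 0.0493, 0.1401]
eef_rot: [-0.026, 1.0, -0.0, 0.0]
force: [0.2, -0.2, -3.7]
width: 0.0145
grip_force: 59.1
time: 62.88
ee_pos: [0.5103, 0.1694, 0.14]
eef_rot: [-0.026, 1.0, -0.0, -0.0]
force: [-0.3, 0.8, -5.4]
width: 0.0149
grip_force: 59.1
time: 63.55
ee_pos: [0.5103, 0.277, 0.14]
eef_rot: [0.06, 0.998, 0.0, -0.0]
force: [0.2, 0.4, -4.2]
width: 0.0152
grip_force: 59.2
tool shift [-0.007 -0.01   0.291] turn [ 0.    -0.001  0.   ]
```

```bash
python3 - <<'E'
from h import *
c=cap('top');P=cloud(c);Z=P[...,2]
print('top');rect(P,(Z>.125)&(Z<.143)&(c['image'].min(2)>90),(110,240,170,290),'cover')
d=cap('side');Q=cloud(d);z=Q[...,2]
rect(Q,(z>.125)&(z<.143)&(np.abs(Q[...,1]-.28)<.13)&(np.abs(Q[...,0]-.51)<.13),None,'coverS')
s=(z>.064)&(z<.08)&(np.abs(Q[...,1]-.28)<.13)&(np.abs(Q[...,0]-.51)<.13)
rect(Q,(z>.032)&(z<.05)&(np.abs(Q[...,1]-.28)<.13)&(np.abs(Q[...,0]-.51)<.13),None,'bedS')
cv2.imwrite('pics/s10.png',cv2.resize(d['image'][200:340,210:370,::-1],None,fx=4,fy=4))
E
```

```text
top
cover n 3461 mean [502.2 251.7] rectc [507.7 266.2] [166.8 190.6] rang 83.3 pca -12.5 z 0.1352
coverS n 3356 mean [507.4 296.4] rectc [509.9 278.2] [193.5 190.9] rang 83.2 pca 12.5 z 0.1369
bedS n 2549 mean [507.3 326.7] rectc [510.  278.1] [201.4 199.6] rang 83.1 pca 7.1 z 0.0413
```

View pics/s10.png

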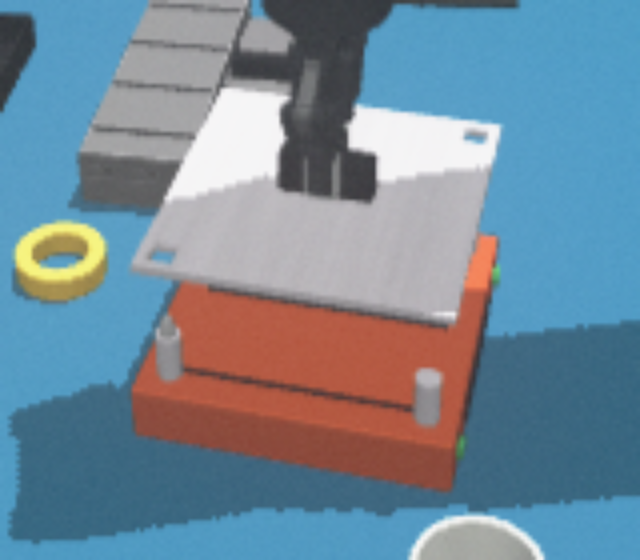

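```bash
python3 -m inch '[[[0,-0.005,0.03],[0,0,0],0],[[0,-0.005,0.08],[0,0,0],0],[[0,-0.005,0.13],[0,0,0],0],[[0,-0.005,0.18],[0,0,0],0],[[0,-0.005,0.23],[0,0,0],0],[[0,-0.005,0.27],[0,0,0],0],[[0,-0.005,0.3],[0,0,0],0],[[0,-0.005,0.3],[0,0,0],0]]'
python3 -m inch '[[[0,0,0.02],[0,0,0],0],[[0,0,0.04],[0,0,0],0],[[0,0,0.06],[0,0,0],0],[[0,0,0.08],[0,0,0],0],[[0,0,0.1],[0,0,0],0],[[0,0,0.11],[0,0,0],0],[[0,0,0.12],[0,0,0],0],[[0,0,0.12],[0,0,0],0]]'
```

```text
time: 64.32
ee_pos: [0.5105, 0.2743, 0.103]
eef_rot: [0.06, 0.998, -0.0, -0.001]
force: [0.3, -0.2, -4.3]
width: 0.0149
grip_force: 59.2
time: 64.98
ee_pos: [0.511, 0.2745, 0.0895]
eef_rot: [0.06, 0.998, -0.0, -0.0]
force: [-0.1, 0.5, -3.5]
width: 0.0151
grip_force: 59.2
```

```bash
python3 -m inch '[[[0,0.003,0.01],[0,0,0],0],[[0,0.005,0.02],[0,0,0],0],[[0,0.005,0.03],[0,0,0],0],[[0,0.005,0.04],[0,0,0],0],[[0,0.005,0.045],[0,0,0],0],[[0,0.005,0.05],[0,0,0],0],[[0,0.005,0.05],[0,0,0],0],[[0,0.005,0.05],[0,0,0],0]]'
python3 -m inch '[[[0,0,0.005],[0,0,0],0],[[0,0,0.01],[0,0,0],0],[[0,0,0.015],[0,0,0],0],[[0,0,0.015],[0,0,0],0],[[0,0,0.015],[0,0,0],0],[[0,0,0.015],[0,0,0],0],[[0,0,0.015],[0,0,0],0],[[0,0,0.015],[0,0,0],0]]'
```

```text
time: 65.65
ee_pos: [0.5112, 0.2751, 0.0838]
eef_rot: [0.06, 0.998, -0.0, 0.0]
force: [-0.5, -0.3, -4.7]
width: 0.015
grip_force: 59.2
time: 66.32
ee_pos: [0.5113, 0.2751, 0.0824]
eef_rot: [0.06, 0.998, -0.0, 0.0]
force: [-4.1, -0.6, 5.6]
width: 0.0149
grip_force: 60.3
```

Contact with the posts at the expected height. Releasing and backing off.

```bash
python3 -m inch '[[[0,0,0.003],[0,0,0],0],[[0,0,0.003],[0,0,0],10],[[0,0,0.003],[0,0,0],20],[[0,0,0.003],[0,0,0],30],[[0,0,0.003],[0,0,0],40],[[0,0,0.003],[0,0,0],40],[[0,0,0.003],[0,0,0],40],[[0,0,0.003],[0,0,0],40]]'
python3 -m inch '[[[0,0,-0.05],[0,0,0],40],[[0,0,-0.15],[0,0,0],40],[[0,0,-0.3],[0,0,0],40],[[0,0,-0.45],[0,0,0],40],[[0,0,-0.6],[0,0,0],40],[[0,0,-0.75],[0,0,0],40],[[0,0,-0.9],[0,0,0],40],[[0,0,-1],[0,0,0],40]]'
python3 -m inch '[[[0,-0.12,0],[0,0,0],40],[[0,-0.25,0],[0,0,0],40],[[0,-0.37,0],[0,0,0],40],[[0,-0.5,0],[0,0,0],40],[[0,-0.62,0],[0,0,0],40],[[0,-0.75,0],[0,0,0],40],[[0,-0.87,0],[0,0,0],40],[[0,-1,0],[0,0,0],40]]'>/dev/null
python3 -m inch '[[[0,-0.12,0],[0,0,0],40],[[0,-0.25,0],[0,0,0],40],[[0,-0.37,0],[0,0,0],40],[[0,-0.5,0],[0,0,0],40],[[0,-0.62,0],[0,0,0],40],[[0,-0.75,0],[0,0,0],40],[[0,-0.87,0],[0,0,0],40],[[0,-1,0],[0,0,0],40]]'>/dev/null
python3 -m inch '[[[0,-0.12,0],[0,0,0],40],[[0,-0.25,0],[0,0,0],40],[[0,-0.37,0],[0,0,0],40],[[0,-0.5,0],[0,0,0],40],[[0,-0.62,0],[0,0,0],40],[[0,-0.75,0],[0,0,0],40],[[0,-0.87,0],[0,0,0],40],[[0,-1,0],[0,0,0],40]]'>/dev/null
python3 -m inch '[[[0,-0.12,0],[0,0,0],40],[[0,-0.25,0],[0,0,0],40],[[0,-0.37,0],[0,0,0],40],[[0,-0.5,0],[0,0,0],40],[[0,-0.62,0],[0,0,0],40],[[0,-0.75,0],[0,0,0],40],[[0,-0.87,0],[0,0,0],40],[[0,-1,0],[0,0,0],40]]'
python3 look.py
python3 - <<'E'
from h import *
c=load('top');d=load('side');P=cloud(c);Z=P[...,2]
m=(Z>.07)&(Z<.09);rect(P,m,(120,240,180,285),'cover')
k=np.zeros_like(m);k[180:285,120:240]=1;q=P[m&k];A=np.c_[q[:,:2]-q[:,:2].mean(0),np.ones(len(q))];print('plane',np.linalg.lstsq(A,q[:,2],rcond=None)[0].round(4))
rect(P,(Z>.035)&(Z<.045)&(P[...,0]<.618)&(P[...,0]>.53),(222,325,150,225),'racked')
cv2.imwrite('pics/f.png',np.hstack([cv2.resize(c['image'][140:300,40:480,::-1],(400,146*1)),cv2.resize(d['image'][150:400,200:400,::-1],(0,0),fx=2,fy=.584)][0:1]) if 0 else cv2.resize(d['image'][100:400,140:440,::-1],(600,600)))
E
```

```text
time: 66.98
ee_pos: [0.5112, 0.2751, 0.0815]
eef_rot: [0.06, 0.998, -0.0, -0.0]
force: [0.4, 0.9, -0.4]
width: 0.0401
grip_force: 0.0
time: 67.65
ee_pos: [0.5118, 0.2753, 0.2049]
eef_rot: [0.06, 0.998, 0.0, 0.001]
force: [-0.1, 0.6, 0.9]
width: 0.0401
grip_force: 0.0
time: 70.32
ee_pos: [0.4533, -0.2021, 0.2024]
eef_rot: [0.06, 0.998, -0.0, 0.0]
force: [0.1, -0.3, -0.1]
width: 0.0398
grip_force: 0.0
racked n 105 mean [588.2 109.1] rectc [590.7 109.5] [16.4 54.8] rang 87.7 pca -2.2 z 0.0413
racked n 112 mean [589.  47.] rectc [589.5  47.5] [57.  14.7] rang 0.2 pca -0.7 z 0.0414
racked n 112 mean [588.  -15.4] rectc [588.5 -14.8] [14.2 57.8] rang 89.7 pca -2.3 z 0.0415
cover n 4676 mean [508.5 275.5] rectc [510.2 276.3] [191.8 190.3] rang 83.1 pca -83.9 z 0.0777
plane [0.0011 0.0005 0.0777]
racked n 105 mean [588.2 109.1] rectc [590.7 109.5] [16.4 54.8] rang 87.7 pca -2.2 z 0.0413
racked n 112 mean [589.  47.] rectc [589.5  47.5] [57.  14.7] rang 0.2 pca -0.7 z 0.0414
racked n 112 mean [588.  -15.4] rectc [588.5 -14.8] [14.2 57.8] rang 89.7 pca -2.3 z 0.0415
```

View pics/f.png

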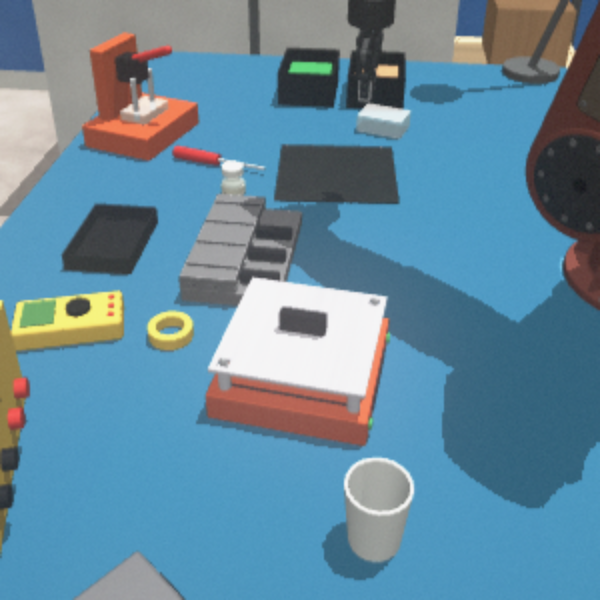

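The cover lies flat at z 0.0777 with its pins through the holes. The three blades are home, the bench is clear and the bystanders are in place, so I'm handing in.

```bash
python3 -c "
from station import arm
print(arm.close_job())"
```

```text
the job is handed in; nothing more can be done
None
```

I handed the job in at about 70 s on the robot clock: all three blades I found (none was on the bench) are home in slots 1 to 3, and the cover is back flat on its pins. The judge's verdict was not returned.

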